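Strip the stuck mould off a cast block

TASK

The metal mould is stuck on the cast block inside it. Push the block's board fully home under the lips of the wooden hold-down jig, pull the mould straight up off the block there, and set it down upright, centred and square on the spare board for the next pour. Keep the block's board flat down on the bench all the while and leave it home in the jig, do not drop the mould, and do not disturb the small tins, the jar and the tape roll standing about.

Things in the scene. Friction and masses are not known exactly. Their poses are not given: they have to be found in the camera images.
- jig: wooden hold-down jig screwed to the bench, 160 mm wide, 155 mm long, 27 mm high: two rails along its x, 128 mm apart, each with a lip overhanging inward (88 mm between the lips, 17 mm of height below them), open at the -x end, a back stop at the +x end. Origin at bench level where the centre of a fully home board lies, 50 mm before the back stop; z up
- jig_mouth (a point): middle of the jig's open end at bench level, where rails and lips begin, 60 mm before the jig's origin (-x); guides flare outward for 28 mm more before it. A board enters here, moving along the jig's +x
- block_board: plywood board, 100 mm (its x) by 120 mm (its y), 13 mm thick, loose on the bench, with a pale cast block 41 (x) x 67 (y) x 58 mm high fast on its middle; 0.3 kg in all. Origin at the centre of the board's underside, z up. With its x along the jig's x (either way round) the board has 4 mm to spare at each rail and 4 mm under the lips
- block_top (a point): centre of the cast block's top, 71 mm above the bench. The mould is stuck on the block: parting them takes about 7 N upward besides its weight, more than block and board weigh, over about the first 40 mm of the pull, then it is free; only the jig's lips can hold the board down
- mould: bottomless oblong sheet-aluminium mould sleeve, 50 mm (its x) by 76 mm (its y) outside, 72 mm high, walls 3 mm, 0.25 kg; no handle: take it across its 50 mm width by the upper part of the two long walls. It stands round the block on the block's board (rim 85 mm above the bench, 14 mm above the block), its axes along the board's. Origin at the centre of its lower rim, z up
- spare_board: empty plywood board of the same size as the block's board, 100 mm (x) by 120 mm (y) by 13 mm thick, loose on the bench. Origin at the centre of its underside, z up
- tin_plum: small open tin, 58 mm across, 50 mm high, left of the jig; bystander; origin at the centre of its underside
- tin_oxide: small open tin, 59 mm across, 45 mm high, right of the jig; bystander; origin at the centre of its underside
- jar_steel: lidded jar, 78 mm across, 107 mm high, at the back left; bystander; origin at the centre of its underside
- tape_roll: roll of masking tape lying flat, 93 mm across, 24 mm high, at the left; bystander; origin at the centre of its underside
Things that resemble listed ones, but are neither listed nor needed, are in the scene too. Leave any pink look-alike of the spare_board alone.

How it is judged:
By the outcome, as a careful person would: the job done as asked, in the order asked, and still so for the second after the job is handed in, with the robot touching nothing.
It also fails if it takes over 64 s, if anything falls off the work surface, if the arm or the gripper's body presses on something with over 40 N, if the wrist force passes 120 N, or if a joint passes its speed limit or range.

ROBOT

A 6-joint arm with a two-finger parallel gripper is mounted at the origin on a cart in front of the work surface, level with it; the furniture and walls round the work are solid. World frame = base frame: x ahead of the robot, y to its left, z up, the work surface at z = 0. Lengths are in mm, angles in rad, forces in N, time in s.
With the tool pointing down it reaches from about 350 to 775 mm from the base axis. Payload 7.3 kg.
Tool frame: the origin (TCP) lies at the very end of the fingers, on their centre line; the grasp point (between the pads) lies 19 mm behind it (pinch_z is the distance from the TCP to the grasp point, in mm); z points along the fingers, y is the direction in which the jaws open and shut (so a half turn about z gives the same grasp; the last joint's range is limited). The gripper opens to 92 mm and grips with 3 to 60 N. Pads are 19 mm wide; open, the fingers measure 130 mm over their backs; the gripper's body (75 mm by 190 mm) begins 47 mm behind the grasp point.
Start: joints at [0.981, 0.342, 1.524, -0, 1.275, -0.146], TCP at [225.41, 474.168, 226.741] pointing down, gripper open.
Joint ranges: [-2.53, 2.53], [-0.77, 2.02], [0.04, 2.7], [-1, 4.14], [0.28, 2.66], [-3.11, 3.11]. Speed limits (rad/s): [2.57, 2.57, 3.14, 3.14, 3.14, 3.14].

INTERFACE

Orientations are given as [roll, pitch, yaw] about the fixed x, y, z axes, in that order (R = Rz(yaw) Ry(pitch) Rx(roll)).
In Python, from plant import * gives the robot as it stands.
- The arm moves only by the tool step_arm, never from a script. Its argument "moves" is one flat list of numbers, 7 for each row, row after row: the shift along the tool's x, y, z scaled (see below), then the turn, a rotation vector about the tool's x, y, z scaled (see below), then the closure, from -1 (fully open) to 1 (shut). A call has 1 to 8 rows; each row shifts and turns the pose as measured when the row begins, along the tool's axes as they then stand; what a row does not reach is not made up. The controller multiplies each number of a shift by 2 cm and each number of a turn by 4 degrees. A row lasts 1/12 s, in which the tool goes at most 41.7 mm and 7.16 degrees, less where a joint would pass 70% of its speed; a pose out of reach is approached as far as the arm can. A call with a number of a shift or a turn outside -1 to 1 is refused whole. A call with a gripper value outside its range is refused whole. The fingers move at their own pace and stop on an object; the grip force is fixed at half the most. Time passes only in rows, so rows that do not move let the fingers close. It gives the time, the measured TCP pose, the force and the opening at its end, in the units of the state.
- get_obs(): the state, without advancing time (a new reading comes with each control period).
- capture(name): name is "scene" or "top" or "wrist"; returns the picture (420x560x3 uint8, red, green, blue); there is no depth.
- get_calibration(name): a dict with "mtx" (3x3 intrinsics, pixels), "eye" and "orientation" of the camera in the world; the wrist camera has in their place "mount" (4x4, takes a point from camera to tool coordinates, whose origin is the TCP and whose axes are the flange's). Camera axes: x right, y down, z forward; pixel columns grow to the right and rows downward; lengths in mm; the calibration is good to about 2 mm. A picture is of the moment at which its call begins: read the wrist's pose just before it. get_calibration takes no time and is no camera call.
- close_job(): hands the job in, once; it reports no verdict.
The state is a dict: "time": time; "joint_positions": joint angles; "dq": joint speeds; "tau": joint torques, N m; "tool_pos": TCP position; "tcp_rot": TCP orientation; "contact_force": force on the tool from outside, world axes, zero at the start; "moment": the same for the moment, N m; "grip_width": finger opening in mm.
Only numpy, scipy, OpenCV 4.12 (cv2) and the standard library are available. Lean on these libraries where they do the work, as an engineer would, in place of code of your own. Each camera call takes 0.05 s, during which the arm holds its last target.

## Working session

There is one attempt and no reset: what is moved stays moved. The work goes in short steps, Python scripts to look and compute and a tool call to move; the robot and the scene stay as the last step left them, time stands still between calls to the robot, and variables do not carry over. Pictures are saved under pics/ and viewed, and the job is handed in when it is done.

Besides the shell and the picture viewer there is one more tool, called after ">>>" as a command line: name --argument value ..., lists and objects as JSON in quotes. step_arm: Moves the arm, as the interface text tells. Shifts and turns lie within -1 to 1; 1 stands for 2 cm of shift or 4 degrees of turn. Its arguments: {"type":"object","properties":{"moves":{"type":"array"}},"required":["moves"]}

```bash
ls; mkdir -p pics
cat > h.py <<'E'
from plant import *
import numpy as np, cv2
from scipy.spatial.transform import Rotation as R
def snap(n,f):
    im=np.array(capture(n)); cv2.imwrite(f'pics/{f}.png',im[:,:,::-1]); return im
def cam(n):
    c=get_calibration(n); return c
E
python3 - <<'E'
from h import *
o=get_obs(); print(o)
for n in("scene","top","wrist"): print(n,get_calibration(n))
snap("scene","s0"); snap("top","t0"); snap("wrist","w0")
E
```

```text
pics
{'time': 0.0, 'joint_positions': array([ 9.80993979e-01,  3.42731737e-01,  1.52501127e+00, -2.93933488e-05,
        1.27538455e+00, -1.45993864e-01]), 'dq': array([ 1.64075339e-04,  1.25458622e-03,  3.02431706e-04, -1.04429397e-04,
        9.29657324e-04, -4.21499142e-06]), 'tau': array([-4.01893567e-04, -4.31257474e+01, -2.44214487e+01,  7.16383453e-02,
        5.61140198e-02, -9.95096025e-05]), 'tool_pos': array([225.18492304, 473.80916178, 226.04228585]), 'tcp_rot': array([-3.14006999e+00, -1.95483307e-04,  2.69779260e+00]), 'contact_force': array([ 0.72038681, -0.07972183,  0.5988676 ]), 'moment': array([0.00993712, 0.03835663, 0.02316473]), 'grip_width': 91.6610618301835}
scene {'mtx': array([[482.53127536,   0.        , 282.08066255],
       [  0.        , 482.53127536, 207.0398141 ],
       [  0.        ,   0.        ,   1.        ]]), 'eye': array([  -92.37177325, -1015.52235084,  1089.89820697]), 'orientation': array([-2.26262128, -0.02116066, -0.53874322])}
top {'mtx': array([[467.93970921,   0.        , 278.73205458],
       [  0.        , 467.93970921, 209.99203799],
       [  0.        ,   0.        ,   1.        ]]), 'eye': array([ 327.12963645,  -13.28111723, 1388.12910162]), 'orientation': array([-2.99714039e+00, -2.08317620e-03, -1.59343159e+00])}
wrist {'mtx': array([[294.20819624,   0.        , 279.1551398 ],
       [  0.        , 294.20819624, 208.92297577],
       [  0.        ,   0.        ,   1.        ]]), 'mount': array([[ 3.41031203e-05, -9.54219516e-01, -2.99107194e-01,
         8.15983938e+01],
       [ 9.99999305e-01, -3.19905812e-04,  1.13458811e-03,
         7.16332321e-01],
       [-1.17833225e-03, -2.99107024e-01,  9.54218843e-01,
        -1.58182456e+02],
       [ 0.00000000e+00,  0.00000000e+00,  0.00000000e+00,
         1.00000000e+00]])}
```

View pics/t0.png

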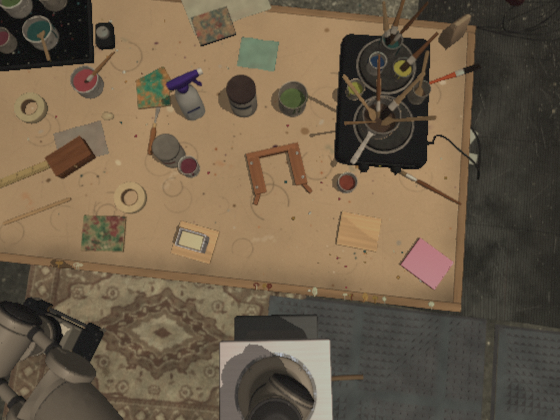

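View pics/s0.png

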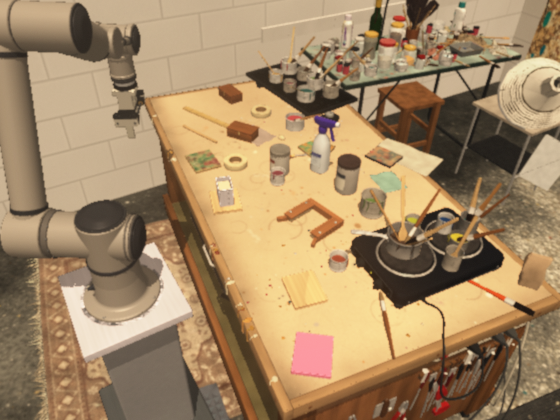

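View pics/w0.png

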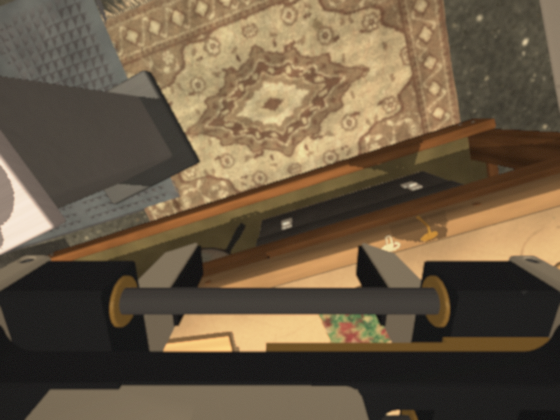

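The top view shows the jig at (277,170) with its mouth toward the robot. The block board with the mould is at (195,241), and the spare board candidates are the wood one at (358,231) and the pink one at (427,263). I'll enlarge these.

Run:
```python
import cv2,numpy as np
t=cv2.imread('pics/t0.png')
a=cv2.resize(t[215:270,160:230],None,fx=5.5,fy=5.5,interpolation=cv2.INTER_CUBIC)
b=cv2.resize(t[135:215,235:325],None,fx=4.4,fy=4.4,interpolation=cv2.INTER_CUBIC)
c=cv2.resize(t[200:295,325:460],None,fx=3,fy=3,interpolation=cv2.INTER_CUBIC)
W=np.zeros((600,800,3),np.uint8)
W[:a.shape[0],:a.shape[1]]=a; W[:b.shape[0],400:400+b.shape[1]]=b[:,:400]; 
c=c[:230,:400] if 0 else cv2.resize(c,(330,232)); W[360:592,:330]=c
s=cv2.imread('pics/s0.png'); d=cv2.resize(s[165:220,200:250],None,fx=4.2,fy=4.2,interpolation=cv2.INTER_CUBIC); W[360:360+d.shape[0],400:400+d.shape[1]]=d
cv2.imwrite('pics/crop0.png',W)
```

```text
(no output)
```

View pics/crop0.png

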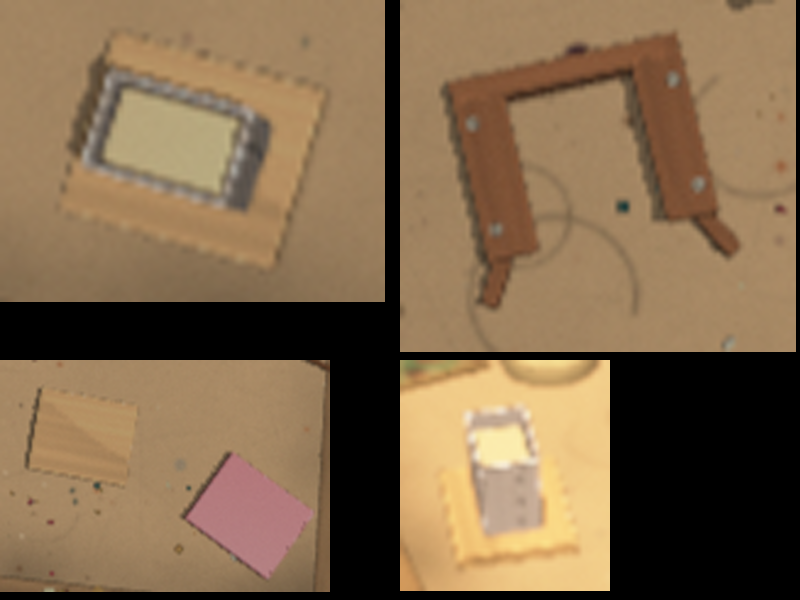

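```bash
cat >> h.py <<'E'
def ray(n,uv,z,obs=None):
    c=get_calibration(n); K=c['mtx']
    if n=='wrist':
        T=np.eye(4); T[:3,:3]=R.from_euler('xyz',obs['tcp_rot']).as_matrix(); T[:3,3]=obs['tool_pos']; T=T@c['mount']; Rm=T[:3,:3]; e=T[:3,3]
    else: Rm=R.from_euler('xyz',c['orientation']).as_matrix(); e=c['eye']
    uv=np.atleast_2d(uv).astype(float)
    d=np.c_[(uv[:,0]-K[0,2])/K[0,0],(uv[:,1]-K[1,2])/K[1,1],np.ones(len(uv))]@Rm.T
    return (e+d*((z-e[2])/d[:,2])[:,None])[:,:2]
def proj(n,P,obs=None):
    c=get_calibration(n); K=c['mtx']; P=np.atleast_2d(P)
    if n=='wrist':
        T=np.eye(4); T[:3,:3]=R.from_euler('xyz',obs['tcp_rot']).as_matrix(); T[:3,3]=obs['tool_pos']; T=T@c['mount']; Rm=T[:3,:3]; e=T[:3,3]
    else: Rm=R.from_euler('xyz',c['orientation']).as_matrix(); e=c['eye']
    q=(P-e)@Rm@K.T
    return q[:,:2]/q[:,2:]
E
python3 - <<'E'
from h import *
np.set_printoptions(precision=1,suppress=True)
def show(n,q):
    print(n,'\n',q,'mean',q.mean(0)); d=np.roll(q,-1,0)-q; print(' len',np.hypot(*d.T),'ang',np.degrees(np.arctan2(d[:,1],d[:,0])))
A=lambda p:np.array(p)/5.5+[160,215]-.4
show('board',ray('top',A([(115,33),(326,90),(275,268),(62,208)]),13))
show('mould',ray('top',A([(112,70),(265,112),(235,208),(83,162)]),85))
B=lambda p:(np.array(p)-[400,0])/4.4+[235,135]-.4
show('jig',ray('top',B([(445,85),(675,35),(715,207),(490,258)]),27))
show('jiglips',ray('top',B([(508,105),(632,75),(660,218),(538,248)]),27))
C=lambda p:(np.array(p)-[0,360])/2.444+[325,200]-.3
show('spare',ray('top',C([(42,387),(137,405),(127,485),(30,467)]),13))
for n,p,z in [('plum',(188,165),50),('oxide',(347,182),45),('jar',(165,148),107),('tape',(130,197),24),('green',(292,98),70)]: print(n,ray('top',p,z))
E
```

```text
board 
 [[501.8 270.6]
 [468.5 157.3]
 [374.2 184.7]
 [408.5 298.1]] mean [438.3 227.7]
 len [118.1  98.2 118.4  97.3] ang [-106.4  163.8   73.1  -16.4]
mould 
 [[473.8 257.1]
 [450.6 179.3]
 [402.3 194.5]
 [427.3 271.4]] mean [438.5 225.6]
 len [81.1 50.6 80.8 48.6] ang [-106.6  162.5   72.   -17.1]
jig 
 [[ 696.7   77. ]
 [ 728.3  -80.4]
 [ 608.1 -103.9]
 [ 576.6   48.2]] mean [652.4 -14.8]
 len [160.5 122.5 155.4 123.5] ang [ -78.6 -168.9  101.7   13.5]
jiglips 
 [[681.8  34.4]
 [700.9 -50.3]
 [601.4 -66.7]
 [582.7  15.9]] mean [641.7 -16.7]
 len [ 86.8 100.8  84.6 100.8] ang [ -77.3 -170.7  102.8   10.6]
spare 
 [[ 520.6 -208.1]
 [ 496.  -322.4]
 [ 399.6 -305.2]
 [ 423.8 -189.6]] mean [ 460.  -256.3]
 len [116.9  98.  118.1  98.6] ang [-102.2  169.9   78.2  -10.8]
plum [[660.8 242.2]]
oxide [[ 600.7 -222.1]]
jar [[697.1 296.4]]
tape [[574.1 418. ]]
green [[851.6 -67. ]]
```

```bash
cat >> h.py <<'E'
def plan(x,y,z,yawdeg,n):
    o=get_obs(); p=np.array(o['tool_pos']); Rc=R.from_euler('xyz',o['tcp_rot'])
    Rt=R.from_euler('xyz',[np.pi,0,np.radians(yawdeg)])
    rv=(Rc.inv()*Rt).as_rotvec(); d=np.array([x,y,z])-p
    print('at',p.round(1),np.degrees(o['tcp_rot']).round(2),'d',d.round(1),'t',round(o['time'],2),'F',np.round(o['contact_force'],1),'w',round(o['grip_width'],1))
    for i in range(n):
        Ri=Rc*R.from_rotvec(rv*i/n)
        s=Ri.inv().apply(d/n)/20; print(i,s.round(3),(np.degrees(rv)/n/4).round(3))
E
python3 -c "
from h import *
plan(438,227,190,73.5,21)"
```

```text
at [225.3 473.9 226.2] [-1.7994e+02 -1.0000e-02  1.5457e+02] d [ 212.7 -246.9  -36.2] t 0.15 F [ 0.1 -0.  -0.5] w 91.8
0 [-0.71  -0.313  0.086] [-0.001  0.     0.965]
1 [-0.729 -0.265  0.086] [-0.001  0.     0.965]
2 [-0.746 -0.215  0.086] [-0.001  0.     0.965]
3 [-0.758 -0.164  0.086] [-0.001  0.     0.965]
4 [-0.768 -0.113  0.086] [-0.001  0.     0.965]
5 [-0.774 -0.061  0.086] [-0.001  0.     0.965]
6 [-0.776 -0.009  0.086] [-0.001  0.     0.965]
7 [-0.775  0.043  0.086] [-0.001  0.     0.965]
8 [-0.77   0.095  0.086] [-0.001  0.     0.965]
9 [-0.762  0.147  0.086] [-0.001  0.     0.965]
10 [-0.75   0.198  0.086] [-0.001  0.     0.965]
11 [-0.735  0.248  0.086] [-0.001  0.     0.965]
12 [-0.717  0.297  0.086] [-0.001  0.     0.965]
13 [-0.695  0.345  0.086] [-0.001  0.     0.965]
14 [-0.671  0.391  0.086] [-0.001  0.     0.965]
15 [-0.643  0.435  0.086] [-0.001  0.     0.965]
16 [-0.612  0.477  0.086] [-0.001  0.     0.965]
17 [-0.578  0.517  0.086] [-0.001  0.     0.965]
18 [-0.542  0.555  0.086] [-0.001  0.     0.965]
19 [-0.504  0.59   0.086] [-0.001  0.     0.965]
20 [-0.463  0.623  0.086] [-0.001  0.     0.965]
```

>>> step_arm --moves '[-0.71,-0.31,0.08,0,0,0.96,-1,-0.73,-0.26,0.08,0,0,0.96,-1,-0.75,-0.21,0.08,0,0,0.96,-1,-0.76,-0.16,0.08,0,0,0.96,-1,-0.77,-0.11,0.08,0,0,0.96,-1,-0.77,-0.06,0.08,0,0,0.96,-1,-0.78,-0.01,0.08,0,0,0.96,-1,-0.78,0.04,0.08,0,0,0.96,-1]'

```text
time: 0.82
tool_pos: [306.3, 376.7, 210.7]
tcp_rot: [-3.136, 0.001, 2.144]
contact_force: [-0.1, -0.0, -0.4]
grip_width: 91.8
```

>>> step_arm --moves '[-0.77,0.1,0.08,0,0,0.96,-1,-0.76,0.15,0.08,0,0,0.96,-1,-0.75,0.2,0.08,0,0,0.96,-1,-0.74,0.25,0.08,0,0,0.96,-1,-0.72,0.3,0.08,0,0,0.96,-1,-0.7,0.34,0.08,0,0,0.96,-1,-0.67,0.39,0.08,0,0,0.96,-1,-0.64,0.43,0.08,0,0,0.96,-1]'

```text
time: 1.48
tool_pos: [387.3, 274.5, 195.5]
tcp_rot: [-3.134, 0.006, 1.58]
contact_force: [0.1, 0.7, -0.4]
grip_width: 92.1
```

```bash
python3 -c "
from h import *
plan(438,227,190,73.5,6)"
```

```text
at [387.3 274.5 195.5] [-179.54    0.33   90.52] d [ 50.7 -47.5  -5.5] t 1.48 F [ 0.1  0.7 -0.4] w 92.1
0 [-0.399  0.42   0.045] [-0.017  0.016  0.709]
1 [-0.378  0.439  0.045] [-0.017  0.016  0.709]
2 [-0.356  0.457  0.045] [-0.017  0.016  0.709]
3 [-0.333  0.474  0.045] [-0.017  0.016  0.709]
4 [-0.309  0.49   0.045] [-0.017  0.016  0.709]
5 [-0.284  0.504  0.046] [-0.017  0.016  0.709]
```

>>> step_arm --moves '[-0.4,0.42,0.04,-0.02,0.02,0.71,-1,-0.38,0.44,0.04,-0.02,0.02,0.71,-1,-0.36,0.46,0.04,-0.02,0.02,0.71,-1,-0.33,0.47,0.04,-0.02,0.02,0.71,-1,-0.31,0.49,0.04,-0.02,0.02,0.71,-1,-0.28,0.5,0.04,-0.02,0.02,0.71,-1,0,0,0,0,0,0,-1]'

```text
time: 2.07
tool_pos: [440.2, 221.1, 188.3]
tcp_rot: [-3.14, 0.001, 1.261]
contact_force: [0.2, 0.1, 0.1]
grip_width: 91.7
```

```bash
python3 -c "
from h import *
plan(438,227,190,73.5,1)
snap('wrist','w1')"
```

```text
at [440.2 221.1 188.3] [-1.7992e+02  7.0000e-02  7.2230e+01] d [-2.2  5.9  1.7] t 2.07 F [0.2 0.1 0.1] w 91.7
0 [ 0.246 -0.193 -0.085] [-0.021  0.018 -0.317]
```

View pics/w1.png

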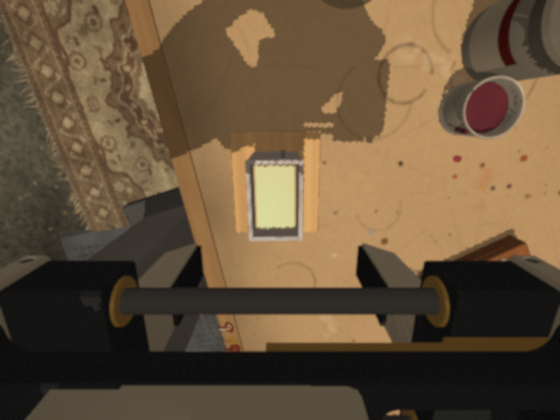

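```bash
python3 -c "
import cv2
t=cv2.imread('pics/w1.png')
cv2.imwrite('pics/w1c.png',cv2.resize(t[120:250,220:335],None,fx=4.5,fy=4.5,interpolation=cv2.INTER_CUBIC))"
```

```text
(no output)
```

View pics/w1c.png

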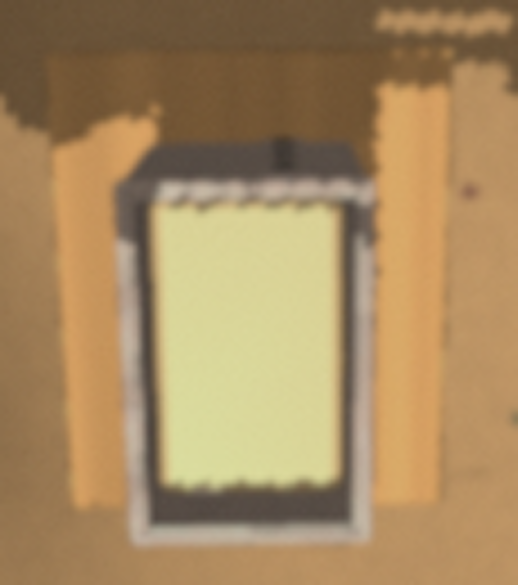

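```bash
cat >> h.py <<'E'
def show(n,q):
    d=np.roll(q,-1,0)-q; print(n,q.round(1).tolist(),'mean',q.mean(0).round(1),'len',np.hypot(*d.T).round(1),'ang',np.degrees(np.arctan2(d[:,1],d[:,0])).round(1))
E
python3 -c "
from h import *
o=get_obs()
A=lambda p:np.array(p)/4.5+[220,120]-.4
show('mould',ray('wrist',A([(117,183),(373,183),(371,543),(133,543)]),85,o))
show('board',ray('wrist',A([(47,52),(455,55),(437,503),(75,507)]),13,o))
"
```

```text
mould [[424.4, 274.1], [472.4, 258.8], [450.5, 185.3], [401.9, 200.6]] mean [437.3 229.7] len [50.4 76.8 51.  76.8] ang [ -17.6 -106.6  162.4   73. ]
board [[407.8, 302.1], [502.4, 271.3], [466.9, 159.5], [373.2, 187.9]] mean [437.6 230.2] len [ 99.5 117.3  97.9 119.2] ang [ -18.  -107.6  163.1   73.2]
```

```bash
python3 -c "
from h import *
plan(437.4,229.8,150,72.8,3)"
```

```text
at [439.4 221.7 188.3] [-1.7987e+02  7.0000e-02  7.2380e+01] d [ -2.    8.1 -38.3] t 2.12 F [ 0.4  0.3 -0.7] w 91.9
0 [ 0.119 -0.071  0.638] [-0.011  0.006 -0.035]
1 [ 0.119 -0.072  0.638] [-0.011  0.006 -0.035]
2 [ 0.119 -0.072  0.638] [-0.011  0.006 -0.035]
```

>>> step_arm --moves '[0.12,-0.07,0.64,0,0,-0.03,-1,0.12,-0.07,0.64,0,0,-0.03,-1,0.12,-0.07,0.64,0,0,-0.03,-1,0,0,0,0,0,0,-1]'

```text
time: 2.45
tool_pos: [436.0, 231.5, 149.2]
tcp_rot: [-3.139, 0.0, 1.276]
contact_force: [0.1, 1.0, 0.3]
grip_width: 91.8
```

```bash
python3 -c "
from h import *
plan(437.4,229.8,50,72.8,7)"
```

```text
at [436.  231.5 149.2] [-1.7985e+02  1.0000e-02  7.3120e+01] d [  1.4  -1.7 -99.2] t 2.45 F [0.1 1.  0.3] w 91.8
0 [-0.009  0.015  0.708] [-0.005  0.     0.011]
1 [-0.009  0.015  0.708] [-0.005  0.     0.011]
2 [-0.009  0.015  0.708] [-0.005  0.     0.011]
3 [-0.009  0.014  0.708] [-0.005  0.     0.011]
4 [-0.009  0.014  0.708] [-0.005  0.     0.011]
5 [-0.009  0.014  0.708] [-0.005  0.     0.011]
6 [-0.009  0.014  0.708] [-0.005  0.     0.011]
```

>>> step_arm --moves '[-0.01,0.02,0.71,0,0,0.01,-1,-0.01,0.01,0.71,0,0,0.01,-1,-0.01,0.01,0.71,0,0,0.01,-1,-0.01,0.01,0.71,0,0,0.01,-1,-0.01,0.01,0.71,0,0,0.01,-1,-0.01,0.01,0.71,0,0,0.01,-1,-0.01,0.01,0.71,0,0,0.01,-1,0,0,0,0,0,0,-1]'

```text
time: 3.12
tool_pos: [435.8, 234.2, 50.9]
tcp_rot: [3.141, -0.003, 1.286]
contact_force: [-0.3, 1.1, -0.3]
grip_width: 91.8
```

```bash
python3 -c "
from h import *
plan(437.4,229.8,50,72.8,1);snap('wrist','w2')"
```

```text
at [435.8 234.2  50.9] [179.98  -0.18  73.69] d [ 1.6 -4.4 -0.9] t 3.12 F [-0.3  1.1 -0.3] w 91.8
0 [-0.188  0.138  0.045] [ 0.004 -0.046  0.222]
```

View pics/w2.png

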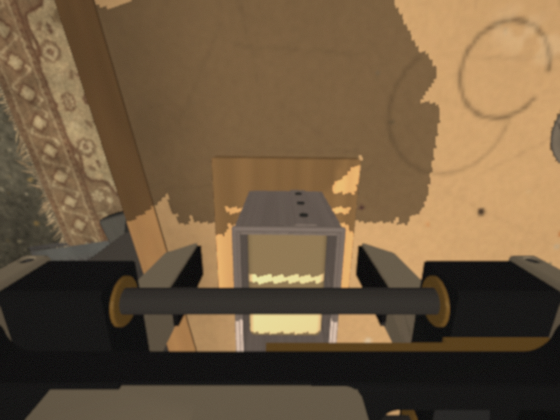

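The wrist view shows the mould (rim spanning 235–343 px) between the open fingers. I'll centre on it, then close.

>>> step_arm --moves '[-0.18,0.13,0.04,0,-0.04,0.2,-1,0,0,0,0,0,0,-1]'

```text
time: 3.33
tool_pos: [438.6, 230.8, 53.0]
tcp_rot: [3.139, -0.002, 1.273]
contact_force: [0.2, -0.4, 0.7]
grip_width: 91.7
```

```bash
python3 -c "
from h import *
plan(437.4,229.8,50,72.8,1)"
```

```text
at [438.6 230.8  53. ] [ 1.7983e+02 -1.3000e-01  7.2920e+01] d [-1.2 -1.  -3. ] t 3.33 F [ 0.2 -0.4  0.7] w 91.7
0 [-0.065 -0.043  0.15 ] [ 0.043 -0.032  0.031]
```

>>> step_arm --moves '[-0.06,-0.04,0.05,0.02,-0.02,0.02,-1,0,0,0,0,0,0,0.2,0,0,0,0,0,0,1,0,0,0,0,0,0,1,0,0,0,0,0,0,1,0,0,0,0,0,0,1,0,0,0,0,0,0,1,0,0,0,0,0,0,1]'

```text
time: 4.0
tool_pos: [439.1, 230.4, 55.4]
tcp_rot: [3.136, -0.004, 1.271]
contact_force: [-1.3, -0.4, 3.5]
grip_width: 49.8
```

```bash
python3 -c "
from h import *
plan(437.4,229.8,50,72.8,1)"
```

```text
at [439.1 230.4  55.4] [179.65  -0.25  72.84] d [-1.7 -0.6 -5.4] t 4.0 F [-1.3 -0.4  3.5] w 49.8
0 [-0.053 -0.075  0.272] [ 0.087 -0.061  0.009]
```

>>> step_arm --moves '[0,0,0,0,0,0,1]'

```text
time: 4.08
tool_pos: [439.1, 230.4, 55.5]
tcp_rot: [3.136, -0.004, 1.271]
contact_force: [0.2, -0.5, 1.2]
grip_width: 49.9
```

>>> step_arm --moves '[0,0,0,0,0,0,1,0,0,0,0,0,0,1]'

```text
time: 4.25
tool_pos: [439.1, 230.4, 55.5]
tcp_rot: [3.136, -0.004, 1.271]
contact_force: [-0.0, 0.5, 1.6]
grip_width: 50.0
```

```bash
python3 -c "
from h import *
o=get_obs();plan(437.4,229.8,50,72.8,1);snap('wrist','w3')
A=snap('scene','s3')
cv2.imwrite('pics/s3c.png',cv2.resize(A[130:250,150:300,::-1],None,fx=4.5,fy=4.5,interpolation=cv2.INTER_CUBIC))"
```

```text
at [439.1 230.4  55.5] [179.67  -0.24  72.84] d [-1.7 -0.6 -5.5] t 4.25 F [-0.   0.5  1.6] w 50.0
0 [-0.054 -0.074  0.272] [ 0.084 -0.06   0.01 ]
```

View pics/s3c.png

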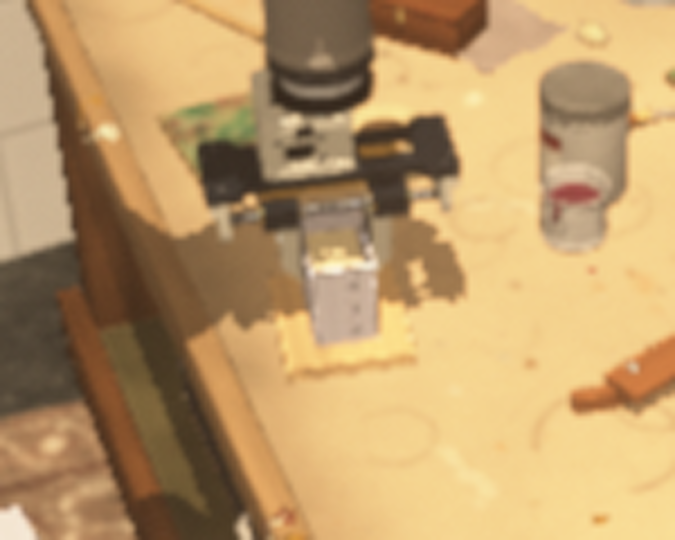

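View pics/w3.png

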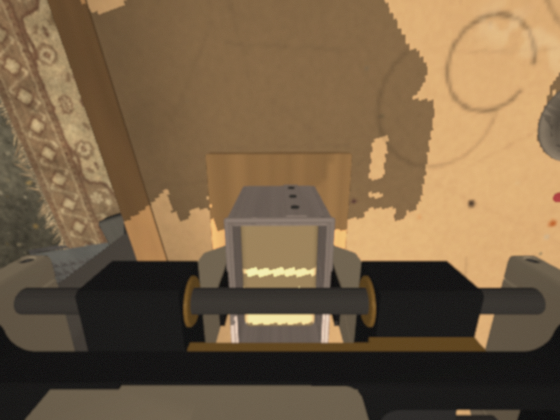

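```bash
python3 -c "
from h import *
plan(492,-46,55.3,101.5,22)"
```

```text
at [439.1 230.4  55.4] [179.66  -0.24  72.84] d [ 5.290e+01 -2.764e+02 -1.000e-01] t 4.35 F [ 0.2 -0.2  0.4] w 49.8
0 [-0.565  0.3   -0.   ] [ 0.004 -0.002 -0.326]
1 [-0.571  0.287 -0.   ] [ 0.004 -0.002 -0.326]
2 [-0.578  0.274 -0.   ] [ 0.004 -0.002 -0.326]
3 [-0.584  0.261 -0.   ] [ 0.004 -0.002 -0.326]
4 [-0.59   0.248 -0.   ] [ 0.004 -0.002 -0.326]
5 [-0.595  0.234 -0.   ] [ 0.004 -0.002 -0.326]
6 [-0.6    0.221 -0.   ] [ 0.004 -0.002 -0.326]
7 [-0.605  0.207 -0.   ] [ 0.004 -0.002 -0.326]
8 [-0.61   0.193 -0.   ] [ 0.004 -0.002 -0.326]
9 [-0.614  0.179 -0.   ] [ 0.004 -0.002 -0.326]
10 [-0.618  0.165 -0.   ] [ 0.004 -0.002 -0.326]
11 [-0.621  0.151 -0.   ] [ 0.004 -0.002 -0.326]
12 [-0.625  0.137 -0.   ] [ 0.004 -0.002 -0.326]
13 [-0.628  0.123 -0.   ] [ 0.004 -0.002 -0.326]
14 [-0.63   0.108 -0.   ] [ 0.004 -0.002 -0.326]
15 [-0.633  0.094 -0.   ] [ 0.004 -0.002 -0.326]
16 [-0.635  0.08  -0.   ] [ 0.004 -0.002 -0.326]
17 [-0.636  0.065 -0.   ] [ 0.004 -0.002 -0.326]
18 [-0.638  0.051  0.   ] [ 0.004 -0.002 -0.326]
19 [-0.639  0.036  0.   ] [ 0.004 -0.002 -0.326]
20 [-0.639  0.022  0.   ] [ 0.004 -0.002 -0.326]
21 [-0.64   0.007  0.   ] [ 0.004 -0.002 -0.326]
```

>>> step_arm --moves '[-0.28,0.15,0.02,0,0,-0.16,1,-0.28,0.15,0.02,0,0,-0.16,1,-0.28,0.14,0.02,0,0,-0.16,1]'

```text
time: 4.6
tool_pos: [443.4, 214.6, 55.5]
tcp_rot: [3.135, -0.01, 1.306]
contact_force: [-0.2, 5.1, 3.9]
grip_width: 49.8
```

>>> step_arm --moves '[-0.28,0.14,0.02,0,0,-0.16,1,-0.29,0.14,0.02,0,0,-0.16,1,-0.29,0.13,0.02,0,0,-0.16,1]'

```text
time: 4.85
tool_pos: [448.0, 197.5, 55.7]
tcp_rot: [3.133, -0.015, 1.341]
contact_force: [-0.4, 4.2, 5.5]
grip_width: 49.5
```

```bash
python3 -c "
from h import *
plan(492,-46,55.2,101.5,26)" | head -9
```

```text
at [448.  197.5  55.7] [179.49  -0.88  76.81] d [  44.  -243.5   -0.5] t 4.85 F [-0.4  4.2  5.5] w 49.5
0 [-0.437  0.189 -0.004] [ 0.007 -0.007 -0.237]
1 [-0.44   0.182 -0.004] [ 0.007 -0.007 -0.237]
2 [-0.443  0.175 -0.004] [ 0.007 -0.007 -0.237]
3 [-0.446  0.167 -0.004] [ 0.007 -0.007 -0.237]
4 [-0.448  0.16  -0.003] [ 0.007 -0.007 -0.237]
5 [-0.451  0.152 -0.003] [ 0.007 -0.007 -0.237]
6 [-0.453  0.145 -0.003] [ 0.007 -0.007 -0.237]
7 [-0.456  0.137 -0.003] [ 0.007 -0.007 -0.237]
```

>>> step_arm --moves '[-0.44,0.19,0.01,0.03,-0.05,-0.24,1,-0.44,0.18,0.01,0.03,-0.05,-0.24,1,-0.44,0.17,0.01,0.03,-0.05,-0.24,1,-0.45,0.17,0.01,0.03,-0.05,-0.24,1]'

```text
time: 5.18
tool_pos: [455.3, 161.1, 55.6]
tcp_rot: [3.139, -0.006, 1.412]
contact_force: [-1.2, 4.2, 1.9]
grip_width: 49.9
```

```bash
python3 -c "
from h import *
plan(492,-46,55.2,101.5,22)" | head -9
```

```text
at [455.3 161.1  55.6] [179.86  -0.34  80.88] d [  36.7 -207.1   -0.4] t 5.18 F [-1.2  4.2  1.9] w 49.9
0 [-0.452  0.157 -0.001] [ 0.002 -0.004 -0.234]
1 [-0.454  0.149 -0.001] [ 0.002 -0.004 -0.234]
2 [-0.456  0.142 -0.001] [ 0.002 -0.004 -0.234]
3 [-0.459  0.135 -0.001] [ 0.002 -0.004 -0.234]
4 [-0.461  0.127 -0.001] [ 0.002 -0.004 -0.234]
5 [-0.463  0.119 -0.001] [ 0.002 -0.004 -0.234]
6 [-0.465  0.112 -0.001] [ 0.002 -0.004 -0.234]
7 [-0.466  0.104 -0.001] [ 0.002 -0.004 -0.234]
```

Good; the tilt correction works. Continuing.

>>> step_arm --moves '[-0.45,0.16,0.01,0.01,-0.03,-0.23,1,-0.45,0.15,0.01,0.01,-0.03,-0.23,1,-0.46,0.14,0.01,0.01,-0.03,-0.23,1,-0.46,0.14,0.01,0.01,-0.03,-0.23,1,-0.46,0.13,0.01,0.01,-0.03,-0.23,1,-0.46,0.12,0.01,0.01,-0.03,-0.23,1,-0.46,0.11,0.01,0.01,-0.03,-0.23,1]'

```text
time: 5.77
tool_pos: [468.7, 96.1, 55.5]
tcp_rot: [3.14, 0.001, 1.53]
contact_force: [-0.3, 4.3, 2.1]
grip_width: 49.9
```

```bash
python3 -c "
from h import *
plan(492,-46,55.2,101.5,15)" | head -9
```

```text
at [468.7  96.1  55.5] [1.7993e+02 5.0000e-02 8.7680e+01] d [  23.3 -142.1   -0.3] t 5.77 F [-0.3  4.3  2.1] w 49.9
0 [-0.47   0.097  0.002] [ 0.001  0.001 -0.23 ]
1 [-0.472  0.089  0.001] [ 0.001  0.001 -0.23 ]
2 [-0.473  0.082  0.001] [ 0.001  0.001 -0.23 ]
3 [-0.474  0.074  0.001] [ 0.001  0.001 -0.23 ]
4 [-0.475  0.066  0.001] [ 0.001  0.001 -0.23 ]
5 [-0.477  0.059  0.001] [ 0.001  0.001 -0.23 ]
6 [-0.477  0.051  0.001] [ 0.001  0.001 -0.23 ]
7 [-0.478  0.043  0.001] [ 0.001  0.001 -0.23 ]
```

>>> step_arm --moves '[-0.47,0.1,0.01,0.01,-0.02,-0.23,1,-0.47,0.09,0.01,0.01,-0.02,-0.23,1,-0.47,0.08,0.01,0.01,-0.02,-0.23,1,-0.47,0.07,0.01,0.01,-0.02,-0.23,1,-0.48,0.07,0.01,0.01,-0.02,-0.23,1,-0.48,0.06,0.01,0.01,-0.02,-0.23,1,-0.48,0.05,0.01,0.01,-0.02,-0.23,1,-0.48,0.04,0.01,0.01,-0.02,-0.23,1]'

```text
time: 6.43
tool_pos: [482.5, 20.9, 55.5]
tcp_rot: [-3.141, 0.003, 1.665]
contact_force: [-0.5, 3.5, 2.4]
grip_width: 49.6
```

```bash
python3 -c "
from h import *
plan(492,-46,55.2,101.5,7)" | head -9
```

```text
at [482.5  20.9  55.5] [-179.99    0.19   95.41] d [  9.5 -66.9  -0.3] t 6.43 F [-0.5  3.5  2.4] w 49.6
0 [-0.482  0.023  0.004] [-0.001  0.007 -0.217]
1 [-0.482  0.015  0.004] [-0.001  0.007 -0.217]
2 [-0.482  0.008  0.003] [-0.001  0.007 -0.217]
3 [-0.482  0.001  0.003] [-0.001  0.007 -0.217]
4 [-0.482 -0.007  0.003] [-0.001  0.007 -0.217]
5 [-0.482 -0.014  0.003] [-0.001  0.007 -0.217]
6 [-0.482 -0.021  0.003] [-0.001  0.007 -0.217]
```

>>> step_arm --moves '[-0.48,0.02,0.01,0,-0.01,-0.22,1,-0.48,0.02,0.01,0,-0.01,-0.22,1,-0.48,0.01,0.01,0,-0.01,-0.22,1,-0.48,0,0.01,0,-0.01,-0.22,1,-0.48,-0.01,0.01,0,-0.01,-0.22,1,-0.48,-0.01,0.01,0,-0.01,-0.22,1,-0.4,-0.02,0.01,0,-0.01,-0.22,1,0,0,0,0,0,0,1]'

```text
time: 7.1
tool_pos: [491.5, -43.5, 55.5]
tcp_rot: [3.14, -0.001, 1.778]
contact_force: [-0.1, -1.9, -1.9]
grip_width: 49.6
```

```bash
python3 -c "
from h import *
plan(492,-46,55.2,101.5,1)
snap('wrist','w4'); A=snap('top','t4')
cv2.imwrite('pics/t4c.png',cv2.resize(A[130:270,215:370,::-1],None,fx=4,fy=4,interpolation=cv2.INTER_CUBIC))"
```

```text
at [491.5 -43.5  55.5] [ 1.7990e+02 -5.0000e-02  1.0187e+02] d [ 0.5 -2.5 -0.3] t 7.1 F [-0.1 -1.9 -1.9] w 49.6
0 [-0.13  -0.003  0.016] [ 0.025 -0.012  0.092]
```

View pics/t4c.png

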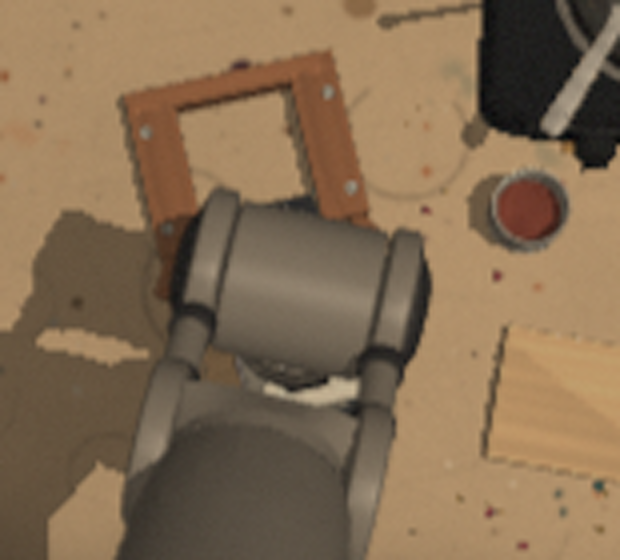

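View pics/w4.png

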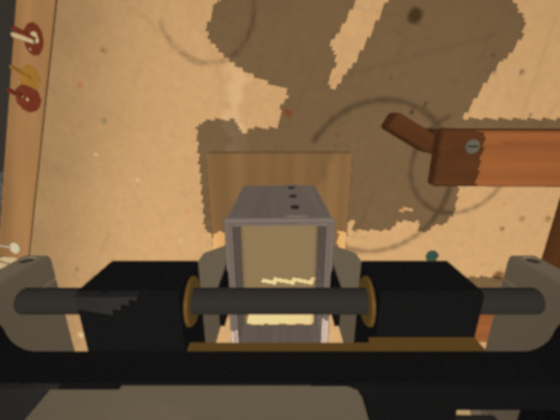

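```bash
python3 -c "
import cv2
t=cv2.imread('pics/w4.png')
cv2.imwrite('pics/w4c.png',cv2.resize(t[100:240,370:560],None,fx=4,fy=4,interpolation=cv2.INTER_CUBIC))
cv2.imwrite('pics/w4d.png',cv2.resize(t[140:250,195:365],None,fx=4.5,fy=4.5,interpolation=cv2.INTER_CUBIC))"
```

```text
(no output)
```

View pics/w4c.png

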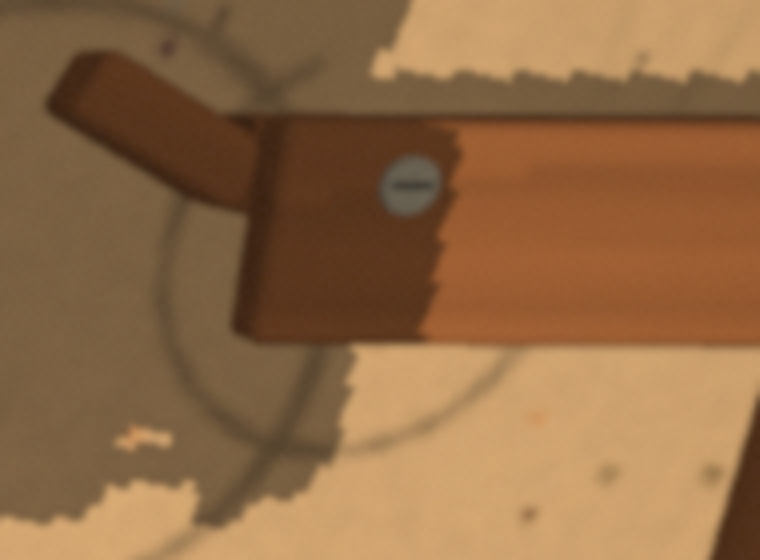

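View pics/w4d.png

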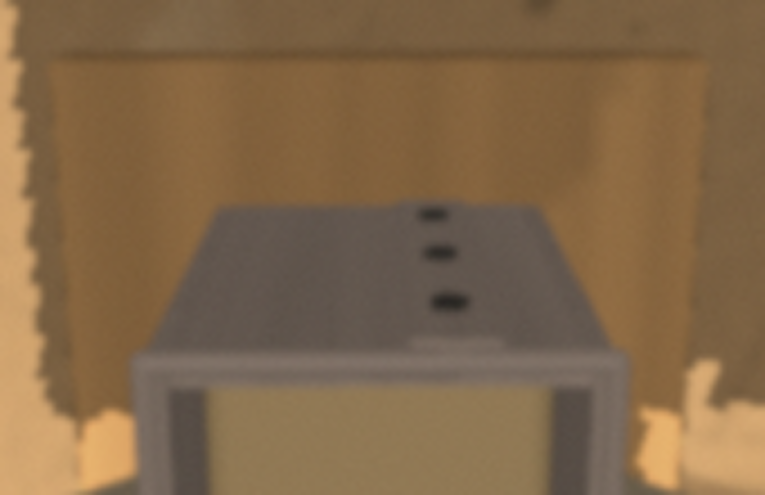

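```bash
cat > m.py <<'E'
from h import *
o=get_obs(); Rm=R.from_euler('xyz',o['tcp_rot']).as_matrix()
def tl(q): # to tool-plan coords: a along tool y (jaw), b along tool x
    d=q-o['tool_pos'][:2]; return np.c_[d@Rm[:2,1],d@Rm[:2,0]].round(1).tolist()
C=lambda p:np.array(p)/4+[370,100]-.4
D=lambda p:np.array(p)/4.5+[195,140]-.4
for n,q in [('outer',ray('wrist',C([(290,118),(755,118)]),27,o)),('inner',ray('wrist',C([(265,343),(755,345)]),27,o)),('front',ray('wrist',C([(284,120),(260,341)]),27,o)),
 ('board',ray('wrist',D([(52,55),(705,55)]),13,o)),('bL',ray('wrist',D([(52,55),(80,480)]),13,o)),('bR',ray('wrist',D([(705,55),(682,480)]),13,o)),('rim',ray('wrist',D([(133,352),(627,352)]),85,o))]:
    d=q[1]-q[0]; print(n,q.round(1).tolist(),'ang',np.degrees(np.arctan2(d[1],d[0])).round(2),'tool(y,x)',tl(q))
E
python3 m.py
```

```text
outer [[574.3, 50.8], [644.3, 65.5]] ang 11.82 tool(y,x) [[100.3, 75.0], [171.8, 75.0]]
inner [[583.3, 16.6], [661.5, 32.6]] ang 11.56 tool(y,x) [[102.1, 39.7], [181.9, 39.3]]
front [[573.6, 50.3], [582.4, 16.8]] ang -75.24 tool(y,x) [[99.5, 74.7], [101.2, 40.0]]
board [[431.5, 5.3], [527.2, 25.3]] ang 11.81 tool(y,x) [[-48.8, 59.7], [49.0, 59.6]]
bL [[431.5, 5.3], [445.3, -62.7]] ang -78.59 tool(y,x) [[-48.8, 59.7], [-49.3, -9.7]]
bR [[527.2, 25.3], [542.7, -42.4]] ang -77.12 tool(y,x) [[49.0, 59.6], [50.3, -9.8]]
rim [[459.1, -11.5], [508.9, -1.2]] ang 11.78 tool(y,x) [[-25.2, 37.5], [25.6, 37.5]]
```

>>> step_arm --moves '[-0.11,0.1,0.01,0,0,0.02,1,-0.11,0.3,0.01,0,0,0.01,1,0,0.4,0.01,0,0,0,1,0,0.4,0.01,0,0,0,1]'

```text
time: 7.53
tool_pos: [505.3, -39.6, 55.9]
tcp_rot: [-3.122, -0.008, 1.775]
contact_force: [-7.3, -1.4, 7.3]
grip_width: 49.9
```

```bash
python3 -c "
from h import *
plan(649.4,-14.8,55.2,101.7,16)"|head -5
```

```text
at [505.3 -39.6  55.9] [-178.89   -0.47  101.72] d [144.1  24.8  -0.7] t 7.53 F [-7.3 -1.4  7.3] w 49.9
0 [-0.015  0.457 -0.007] [-0.017 -0.007  0.   ]
1 [-0.015  0.457 -0.006] [-0.017 -0.007  0.   ]
2 [-0.015  0.457 -0.006] [-0.017 -0.007  0.   ]
3 [-0.015  0.457 -0.005] [-0.017 -0.007  0.   ]
```

>>> step_arm --moves '[-0.01,0.3,0,-0.12,-0.04,0,1,-0.01,0.3,0,-0.12,-0.04,0,1,-0.01,0.3,0,-0.1,-0.03,0,1]'

```text
time: 7.78
tool_pos: [519.1, -35.6, 55.6]
tcp_rot: [-3.136, -0.002, 1.777]
contact_force: [-9.8, -2.7, 11.1]
grip_width: 49.6
```

```bash
python3 -c "
from h import *
plan(649.4,-14.8,55.2,101.7,16)"|head -3
```

```text
at [519.1 -35.6  55.6] [-1.7969e+02 -1.2000e-01  1.0180e+02] d [130.3  20.8  -0.4] t 7.78 F [-9.8 -2.7 11.1] w 49.6
0 [-0.02   0.412 -0.001] [-0.005 -0.002  0.002]
1 [-0.02   0.412 -0.001] [-0.005 -0.002  0.002]
```

>>> step_arm --moves '[-0.15,0.15,-0.01,-0.03,-0.01,0,1,-0.15,0.1,-0.01,-0.03,-0.02,0,1,-0.15,0.1,-0.01,-0.02,-0.02,0,1]'

```text
time: 8.03
tool_pos: [524.1, -39.0, 55.6]
tcp_rot: [-3.135, -0.005, 1.778]
contact_force: [-5.8, 3.7, 6.4]
grip_width: 49.9
```

```bash
python3 -c "
from h import *
plan(649.4,-14.8,55.2,101.7,16)"|head -3
```

```text
at [524.1 -39.   55.6] [-179.61   -0.27  101.85] d [125.3  24.2  -0.4] t 8.03 F [-5.8  3.7  6.4] w 49.9
0 [-0.006  0.399 -0.001] [-0.006 -0.004  0.002]
1 [-0.006  0.399 -0.001] [-0.006 -0.004  0.002]
```

Lateral error is now under 2 mm. I'll take it through the mouth.

>>> step_arm --moves '[-0.06,0.3,-0.01,-0.07,-0.03,0,1,-0.04,0.3,-0.01,-0.07,-0.02,0,1,-0.02,0.3,-0.01,-0.07,-0.02,0,1,-0.02,0.3,-0.01,-0.07,-0.02,0,1]'

```text
time: 8.37
tool_pos: [541.4, -35.1, 55.5]
tcp_rot: [-3.14, -0.002, 1.779]
contact_force: [-7.0, -1.9, 6.4]
grip_width: 49.9
```

```bash
python3 -c "
from h import *
plan(649.4,-14.8,55.2,101.7,16);snap('wrist','w5')"|head -3
```

```text
at [541.4 -35.1  55.5] [-1.7989e+02 -1.4000e-01  1.0195e+02] d [108.   20.3  -0.3] t 8.37 F [-7.  -1.9  6.4] w 49.9
0 [-0.008  0.343  0.   ] [-0.002 -0.002  0.004]
1 [-0.008  0.343  0.   ] [-0.002 -0.002  0.004]
```

View pics/w5.png

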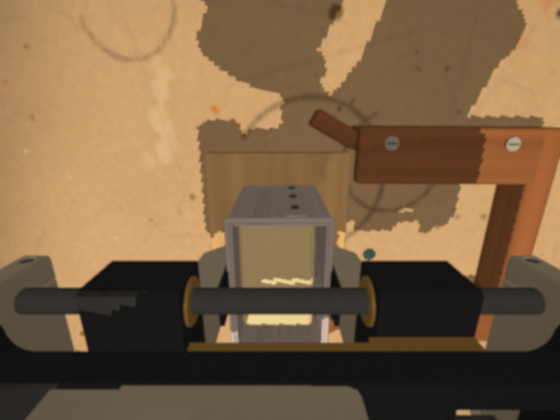

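Run:
```python
from h import *
o=get_obs(); Rm=R.from_euler('xyz',o['tcp_rot']).as_matrix()
def tl(q):
    d=q-o['tool_pos'][:2]; return np.c_[d@Rm[:2,1],d@Rm[:2,0]].round(1).tolist()
im=cv2.imread('pics/w5.png')
for c in (380,410,450,480): print(c,[tuple(im[r,c]) [2] for r in range(120,132)],[im[r,c][2] for r in range(176,192)])
print(tl(ray('wrist',[(370,127),(540,127),(370,183),(490,184),(357,150)],27,o)), tl(ray('wrist',[(210,152),(350,152)],13,o)))
```

```text
380 [np.uint8(121), np.uint8(121), np.uint8(121), np.uint8(121), np.uint8(116), np.uint8(99), np.uint8(86), np.uint8(86), np.uint8(91), np.uint8(93), np.uint8(95), np.uint8(94)] [np.uint8(93), np.uint8(95), np.uint8(96), np.uint8(98), np.uint8(97), np.uint8(93), np.uint8(90), np.uint8(92), np.uint8(98), np.uint8(101), np.uint8(102), np.uint8(100), np.uint8(97), np.uint8(96), np.uint8(95), np.uint8(94)]
410 [np.uint8(123), np.uint8(121), np.uint8(124), np.uint8(123), np.uint8(118), np.uint8(104), np.uint8(89), np.uint8(87), np.uint8(90), np.uint8(92), np.uint8(95), np.uint8(94)] [np.uint8(92), np.uint8(92), np.uint8(95), np.uint8(95), np.uint8(96), np.uint8(93), np.uint8(89), np.uint8(94), np.uint8(109), np.uint8(120), np.uint8(124), np.uint8(124), np.uint8(124), np.uint8(125), np.uint8(124), np.uint8(124)]
450 [np.uint8(119), np.uint8(118), np.uint8(119), np.uint8(120), np.uint8(116), np.uint8(106), np.uint8(91), np.uint8(86), np.uint8(90), np.uint8(92), np.uint8(94), np.uint8(95)] [np.uint8(92), np.uint8(92), np.uint8(94), np.uint8(95), np.uint8(94), np.uint8(92), np.uint8(89), np.uint8(93), np.uint8(107), np.uint8(118), np.uint8(122), np.uint8(122), np.uint8(122), np.uint8(123), np.uint8(121), np.uint8(120)]
480 [np.uint8(121), np.uint8(120), np.uint8(120), np.uint8(120), np.uint8(116), np.uint8(109), np.uint8(96), np.uint8(93), np.uint8(107), np.uint8(117), np.uint8(127), np.uint8(133)] [np.uint8(155), np.uint8(157), np.uint8(159), np.uint8(162), np.uint8(161), np.uint8(161), np.uint8(154), np.uint8(156), np.uint8(180), np.uint8(200), np.uint8(206), np.uint8(207), np.uint8(208), np.uint8(209), np.uint8(210), np.uint8(211)]
[[55.9, 76.3], [160.1, 76.3], [59.1, 41.3], [137.0, 40.6], [49.1, 62.4]] [[-46.3, 59.6], [48.1, 59.6]]
```

>>> step_arm --moves '[-0.15,0.03,-0.01,-0.01,-0.01,-0.02,1,-0.12,0.03,-0.01,-0.01,-0.02,-0.02,1]'

```text
time: 8.58
tool_pos: [543.9, -37.7, 55.5]
tcp_rot: [3.141, -0.003, 1.783]
contact_force: [-2.3, 3.4, 2.6]
grip_width: 49.8
```

```bash
python3 -c "
from h import *
plan(649.4,-14.8,55.2,101.7,16)"|head -3
```

```text
at [543.9 -37.7  55.5] [179.99  -0.18 102.14] d [105.5  22.9  -0.3] t 8.58 F [-2.3  3.4  2.6] w 49.8
0 [0.001 0.337 0.001] [ 0.    -0.003  0.007]
1 [0.001 0.337 0.001] [ 0.    -0.003  0.007]
```

>>> step_arm --moves '[-0.01,0.3,-0.01,-0.04,-0.02,0.04,1,-0.01,0.3,-0.01,-0.06,-0.01,0.04,1,-0.01,0.3,-0.01,-0.07,-0.01,0.03,1,-0.01,0.3,-0.01,-0.07,-0.01,0.03,1]'

```text
time: 8.92
tool_pos: [563.2, -33.9, 55.4]
tcp_rot: [3.135, -0.001, 1.773]
contact_force: [-7.9, -1.3, 6.7]
grip_width: 50.0
```

```bash
python3 -c "
from h import *
plan(649.4,-14.8,55.2,101.7,16)"|head -3
```

```text
at [563.2 -33.9  55.4] [ 1.7963e+02 -7.0000e-02  1.0161e+02] d [86.2 19.1 -0.2] t 8.92 F [-7.9 -1.3  6.7] w 50.0
0 [0.004 0.276 0.003] [ 0.006 -0.001 -0.001]
1 [0.004 0.276 0.002] [ 0.006 -0.001 -0.001]
```

>>> step_arm --moves '[0.01,0.3,-0.01,-0.01,0,0,1,0.01,0.3,-0.01,-0.01,0,0,1,0.01,0.3,-0.01,-0.03,0,0,1,0.01,0.3,-0.01,-0.04,0,0,1,0,0.3,-0.01,-0.04,0,0,1]'

```text
time: 9.33
tool_pos: [589.1, -28.2, 55.4]
tcp_rot: [3.137, -0.002, 1.774]
contact_force: [-6.3, -1.2, 5.8]
grip_width: 49.8
```

```bash
python3 -c "
from h import *
plan(649.4,-14.8,55.2,101.7,16)"|head -3
```

```text
at [589.1 -28.2  55.4] [ 1.7974e+02 -1.0000e-01  1.0162e+02] d [60.3 13.4 -0.2] t 9.33 F [-6.3 -1.2  5.8] w 49.8
0 [0.003 0.193 0.002] [ 0.004 -0.002 -0.001]
1 [0.003 0.193 0.002] [ 0.004 -0.002 -0.001]
```

>>> step_arm --moves '[0,0.3,-0.01,0,0,0,1,0,0.3,-0.01,0,0,0,1,0,0.3,-0.01,-0.02,0,0,1,0,0.3,-0.01,-0.04,0,0,1,0,0.3,-0.01,-0.04,0,0,1,0,0.3,-0.01,-0.04,0,0,1,0,0.3,-0.01,-0.04,0,0,1]'

```text
time: 9.92
tool_pos: [628.1, -20.9, 55.4]
tcp_rot: [3.136, -0.002, 1.774]
contact_force: [-5.2, -1.8, 3.7]
grip_width: 50.3
```

```bash
python3 -c "
from h import *
plan(649.4,-14.8,55.2,101.7,16)
snap('wrist','w6')"|head -3
```

```text
at [628.1 -20.9  55.4] [ 1.7966e+02 -1.3000e-01  1.0162e+02] d [21.3  6.1 -0.2] t 9.92 F [-5.2 -1.8  3.7] w 50.3
0 [0.005 0.069 0.001] [ 0.005 -0.002 -0.001]
1 [0.005 0.069 0.001] [ 0.005 -0.002 -0.001]
```

View pics/w6.png

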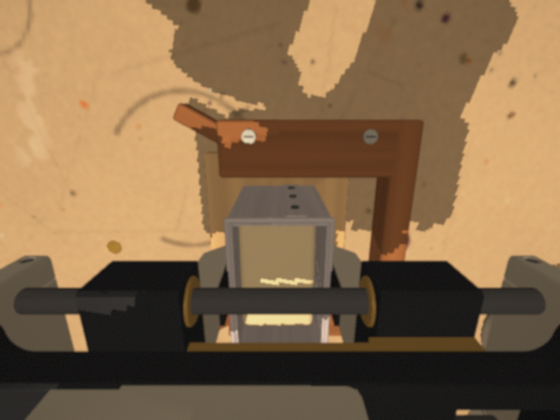

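The board is under the left lip, with a gap of about 22 mm to the back stop (board edge at column 346, stop face at 377).

>>> step_arm --moves '[0.02,0.25,-0.01,0.02,-0.01,0,1,0.02,0.25,-0.01,0.01,-0.01,0,1,0.01,0.25,-0.01,-0.02,0,0,1,0.01,0.2,-0.01,-0.02,0,0,1]'

```text
time: 10.3
tool_pos: [648.0, -15.8, 55.5]
tcp_rot: [3.136, -0.001, 1.773]
contact_force: [-4.1, -1.1, 1.6]
grip_width: 49.5
```

>>> step_arm --moves '[0,0.15,-0.01,-0.02,0,0,1,0,0.15,-0.01,-0.02,0,0,1]'

```text
time: 10.47
tool_pos: [650.4, -15.1, 55.6]
tcp_rot: [-3.14, -0.002, 1.774]
contact_force: [-20.8, -6.1, 15.4]
grip_width: 49.5
```

```bash
python3 -c "
from h import *
plan(649.4,-14.8,55.2,101.7,1)"
```

```text
at [650.4 -15.1  55.6] [-1.7993e+02 -1.1000e-01  1.0163e+02] d [-1.   0.3 -0.4] t 10.47 F [-20.8  -6.1  15.4] w 49.5
0 [ 0.025 -0.047  0.022] [-0.018 -0.027 -0.018]
```

>>> step_arm --moves '[0,0.05,0,0,0,0,1,0,0,0,0,0,0,1,0,0,0,0,0,0,1]'

```text
time: 10.72
tool_pos: [650.4, -15.1, 55.8]
tcp_rot: [-3.137, -0.002, 1.773]
contact_force: [-5.1, -0.9, 1.5]
grip_width: 49.7
```

Run:
```python
from h import *
plan(649.4,-14.8,55.2,101.7,1)
o=get_obs()
A=snap('wrist','w7')
cv2.imwrite('pics/w7c.png',cv2.resize(A[100:260,170:370,::-1],None,fx=3.7,fy=3.7,interpolation=cv2.INTER_CUBIC))
```

```text
at [650.4 -15.1  55.8] [-1.7975e+02 -1.4000e-01  1.0159e+02] d [-1.   0.3 -0.6] t 10.72 F [-5.1 -0.9  1.5] w 49.7
0 [ 0.027 -0.048  0.03 ] [-0.062 -0.035 -0.028]
```

View pics/w7c.png

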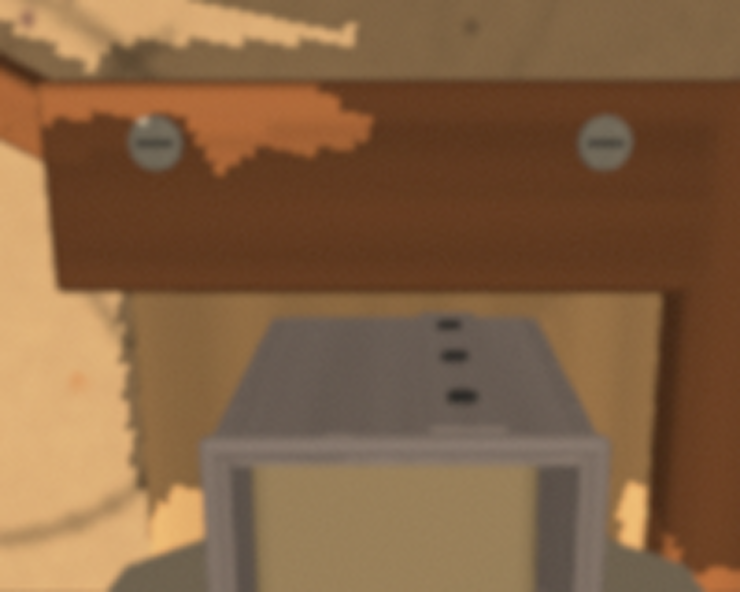

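>>> step_arm --moves '[0,0,-0.2,-0.04,-0.03,-0.01,1,0,0,-0.3,-0.02,0,0,1,0,0,-0.3,0,0,0,1,0,0,-0.3,0,0,0,1]'

```text
time: 11.1
tool_pos: [649.5, -14.5, 74.5]
tcp_rot: [-3.138, -0.002, 1.774]
contact_force: [-0.7, -0.1, -7.6]
grip_width: 49.6
```

```bash
python3 -c "
from h import *
plan(650.4,-15.1,105,101.6,1)"
```

```text
at [649.5 -14.5  74.5] [-1.7977e+02 -1.4000e-01  1.0163e+02] d [ 0.9 -0.6 30.5] t 11.1 F [-0.7 -0.1 -7.6] w 49.6
0 [-0.034  0.033 -1.524] [-0.056 -0.034  0.008]
```

>>> step_arm --moves '[-0.01,0.01,-0.3,-0.02,-0.01,0,1,-0.01,0.01,-0.3,-0.02,-0.01,0,1,0,0,-0.3,-0.01,-0.01,0,1,0,0,-0.3,0,0,0,1]'

```text
time: 11.43
tool_pos: [649.8, -14.6, 100.3]
tcp_rot: [-3.141, -0.001, 1.774]
contact_force: [-0.1, 1.1, -3.7]
grip_width: 49.6
```

```bash
python3 -c "
from h import *
plan(650.4,-15.1,145,101.6,1)
A=snap('scene','s8')
cv2.imwrite('pics/s8c.png',cv2.resize(A[120:270,230:400,::-1],None,fx=4,fy=4,interpolation=cv2.INTER_CUBIC))"
```

```text
at [649.8 -14.6 100.3] [-1.7994e+02 -5.0000e-02  1.0164e+02] d [ 0.6 -0.5 44.7] t 11.43 F [-0.1  1.1 -3.7] w 49.6
0 [-0.028  0.022 -2.235] [-0.016 -0.012  0.009]
```

View pics/s8c.png

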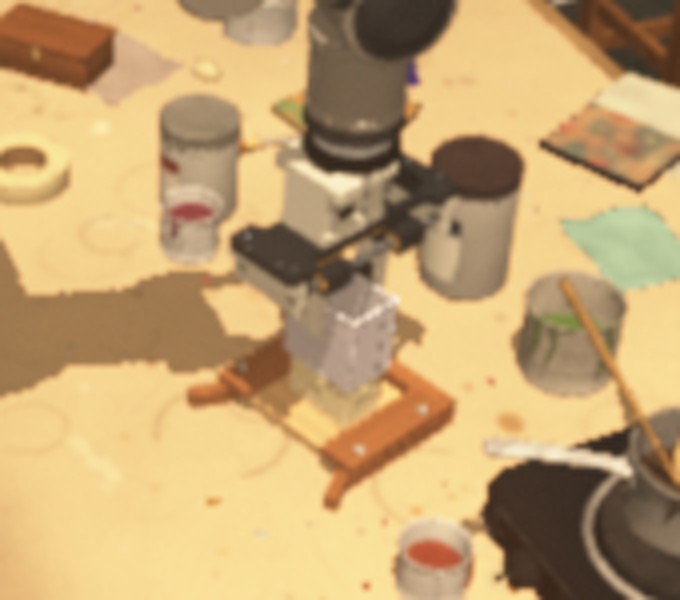

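>>> step_arm --moves '[-0.01,0,-0.4,0,0,0,1,0,0,-0.6,0,0,0,1,0,0,-0.7,0,0,0,1,0,0,-0.6,0,0,0,1,0,0,-0.3,0,0,0,1]'

```text
time: 11.9
tool_pos: [653.5, -14.7, 162.2]
tcp_rot: [3.13, 0.003, 1.774]
contact_force: [0.6, -0.4, -3.1]
grip_width: 49.7
```

Run:
```python
from h import *
plan(460,-256,155,79.0,22)
A=snap('wrist','w9')
B=snap('scene','s9')
cv2.imwrite('pics/s9c.png',cv2.resize(B[150:270,230:400,::-1],None,fx=4,fy=4,interpolation=cv2.INTER_CUBIC))
```

```text
at [653.5 -14.7 162.2] [1.7935e+02 1.5000e-01 1.0167e+02] d [-193.5 -241.3   -7.2] t 11.9 F [ 0.6 -0.4 -3.1] w 49.7
0 [-0.448 -0.542  0.011] [0.008 0.    0.258]
1 [-0.458 -0.534  0.012] [0.008 0.    0.258]
2 [-0.467 -0.525  0.012] [0.008 0.    0.258]
3 [-0.477 -0.517  0.012] [0.008 0.    0.258]
4 [-0.486 -0.508  0.012] [0.008 0.    0.258]
5 [-0.495 -0.499  0.013] [0.008 0.    0.258]
6 [-0.504 -0.49   0.013] [0.008 0.    0.258]
7 [-0.512 -0.481  0.013] [0.008 0.    0.258]
8 [-0.521 -0.472  0.013] [0.008 0.    0.258]
9 [-0.529 -0.462  0.014] [0.008 0.    0.258]
10 [-0.538 -0.453  0.014] [0.008 0.    0.258]
11 [-0.546 -0.443  0.014] [0.008 0.    0.258]
12 [-0.554 -0.433  0.014] [0.008 0.    0.258]
13 [-0.561 -0.423  0.015] [0.008 0.    0.258]
14 [-0.569 -0.413  0.015] [0.008 0.    0.258]
15 [-0.576 -0.403  0.015] [0.008 0.    0.258]
16 [-0.583 -0.392  0.015] [0.008 0.    0.258]
17 [-0.59  -0.382  0.015] [0.008 0.    0.258]
18 [-0.597 -0.371  0.016] [0.008 0.    0.258]
19 [-0.604 -0.36   0.016] [0.008 0.    0.258]
20 [-0.61  -0.349  0.016] [0.008 0.    0.258]
21 [-0.616 -0.338  0.016] [0.008 0.    0.258]
```

View pics/w9.png

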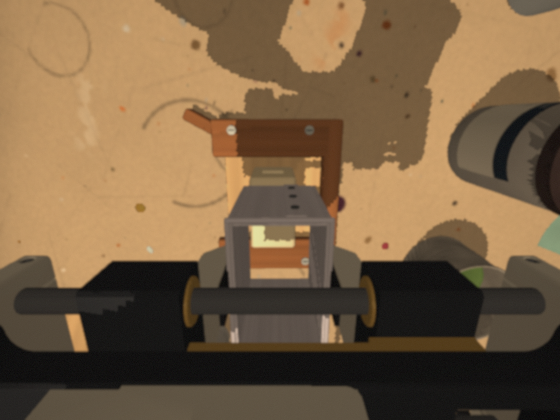

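View pics/s9c.png

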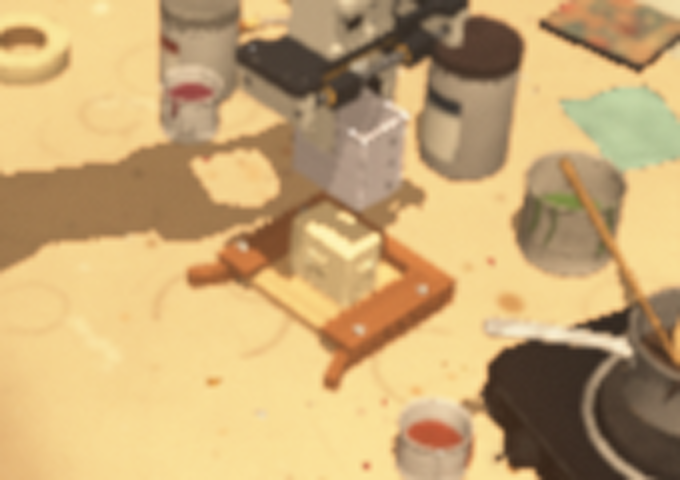

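Spare board candidates: the wood-grained one at top pixel (358,231), measuring 98×117 mm, and the pink one at (427,263). The wood-coloured plywood fits the description, and the enlarged crop confirmed the grain. I'll carry the mould to an offset viewing pose beside it.

```bash
python3 -c "
from h import *
plan(447,-325,155,79.0,24)"
```

```text
at [653.6 -14.8 161.9] [1.7932e+02 1.7000e-01 1.0167e+02] d [-206.6 -310.2   -6.9] t 12.0 F [ 0.7  1.  -3.3] w 50.0
0 [-0.546 -0.552  0.009] [0.007 0.    0.236]
1 [-0.555 -0.543  0.01 ] [0.007 0.    0.236]
2 [-0.564 -0.534  0.01 ] [0.007 0.    0.236]
3 [-0.573 -0.525  0.01 ] [0.007 0.    0.236]
4 [-0.581 -0.515  0.01 ] [0.007 0.    0.236]
5 [-0.589 -0.506  0.011] [0.007 0.    0.236]
6 [-0.598 -0.496  0.011] [0.007 0.    0.236]
7 [-0.606 -0.486  0.011] [0.007 0.    0.236]
8 [-0.614 -0.476  0.011] [0.007 0.    0.236]
9 [-0.622 -0.466  0.012] [0.007 0.    0.236]
10 [-0.629 -0.455  0.012] [0.007 0.    0.236]
11 [-0.637 -0.445  0.012] [0.007 0.    0.236]
12 [-0.644 -0.434  0.012] [0.007 0.    0.236]
13 [-0.651 -0.424  0.012] [0.007 0.    0.236]
14 [-0.658 -0.413  0.013] [0.007 0.    0.236]
15 [-0.664 -0.402  0.013] [0.007 0.    0.236]
16 [-0.671 -0.391  0.013] [0.007 0.    0.236]
17 [-0.677 -0.38   0.013] [0.007 0.    0.236]
18 [-0.684 -0.369  0.013] [0.007 0.    0.236]
19 [-0.689 -0.357  0.014] [0.007 0.    0.236]
20 [-0.695 -0.346  0.014] [0.007 0.    0.236]
21 [-0.701 -0.334  0.014] [0.007 0.    0.236]
22 [-0.706 -0.323  0.014] [0.007 0.    0.236]
23 [-0.712 -0.311  0.014] [0.007 0.    0.236]
```

>>> step_arm --moves '[-0.3,-0.3,0,0.01,0,0.1,1,-0.55,-0.54,0,0.01,0,0.24,1,-0.56,-0.53,0,0.01,0,0.24,1,-0.57,-0.52,0,0.01,0,0.24,1,-0.58,-0.52,0.01,0.01,0,0.24,1,-0.59,-0.51,0.01,0.01,0,0.24,1,-0.6,-0.5,0.01,0.01,0,0.24,1,-0.61,-0.49,0.01,0.01,0,0.24,1]'

```text
time: 12.67
tool_pos: [583.4, -115.9, 155.1]
tcp_rot: [3.141, -0.0, 1.647]
contact_force: [0.2, -0.4, -3.4]
grip_width: 49.7
```

>>> step_arm --moves '[-0.61,-0.48,0.01,0.01,0,0.24,1,-0.62,-0.47,0.01,0.01,0,0.24,1,-0.63,-0.45,0.01,0.01,0,0.24,1,-0.64,-0.44,0.01,0.01,0,0.24,1,-0.64,-0.43,0.01,0.01,0,0.24,1,-0.65,-0.42,0.01,0.01,0,0.24,1,-0.66,-0.41,0.01,0.01,0,0.24,1,-0.66,-0.4,0.01,0.01,0,0.24,1]'

```text
time: 13.33
tool_pos: [504.3, -226.1, 147.5]
tcp_rot: [-3.127, -0.002, 1.502]
contact_force: [0.4, 0.5, -2.7]
grip_width: 50.0
```

```bash
python3 -c "
from h import *
plan(447,-325,155,79.0,8)"
```

```text
at [ 504.3 -226.1  147.5] [-1.7914e+02 -1.4000e-01  8.6040e+01] d [-57.3 -98.9   7.5] t 13.33 F [ 0.4  0.5 -2.7] w 50.0
0 [-0.641 -0.315 -0.044] [-0.027 -0.003  0.22 ]
1 [-0.646 -0.305 -0.044] [-0.027 -0.003  0.22 ]
2 [-0.651 -0.295 -0.044] [-0.027 -0.003  0.22 ]
3 [-0.655 -0.285 -0.045] [-0.027 -0.003  0.22 ]
4 [-0.66  -0.275 -0.045] [-0.027 -0.003  0.22 ]
5 [-0.664 -0.265 -0.046] [-0.027 -0.003  0.22 ]
6 [-0.668 -0.255 -0.046] [-0.027 -0.003  0.22 ]
7 [-0.672 -0.244 -0.046] [-0.027 -0.003  0.22 ]
```

>>> step_arm --moves '[-0.64,-0.31,-0.05,-0.03,0,0.22,1,-0.65,-0.3,-0.05,-0.03,0,0.22,1,-0.65,-0.29,-0.05,-0.03,0,0.22,1,-0.65,-0.28,-0.05,-0.03,0,0.22,1,-0.66,-0.27,-0.05,-0.03,0,0.22,1,-0.66,-0.26,-0.05,-0.03,0,0.22,1,-0.5,-0.2,-0.05,-0.03,0,0.2,1,0,0,0,0,0,0,1]'

```text
time: 14.0
tool_pos: [445.4, -316.1, 149.4]
tcp_rot: [-3.132, -0.004, 1.382]
contact_force: [0.3, -0.6, -2.6]
grip_width: 50.1
```

>>> step_arm --moves '[0,0,0,0,0,0,1,0,0,0,0,0,0,1]'

```text
time: 14.17
tool_pos: [444.6, -316.0, 148.8]
tcp_rot: [-3.132, -0.005, 1.381]
contact_force: [0.7, 0.2, -2.6]
grip_width: 50.0
```

```bash
python3 -c "
from h import *
plan(447,-325,155,79.0,1); snap('wrist','w10');plan(447,-325,155,79.0,1)"
```

```text
at [ 444.6 -316.   148.8] [-179.42   -0.28   79.11] d [ 2.4 -9.   6.2] t 14.17 F [ 0.7  0.2 -2.6] w 50.0
0 [-0.419  0.199 -0.313] [-0.144 -0.069  0.027]
at [ 444.8 -315.7  148.8] [-179.42   -0.29   79.13] d [ 2.2 -9.3  6.2] t 14.22 F [ 0.1  0.1 -2.7] w 50.2
0 [-0.433  0.194 -0.314] [-0.145 -0.071  0.033]
```

View pics/w10.png

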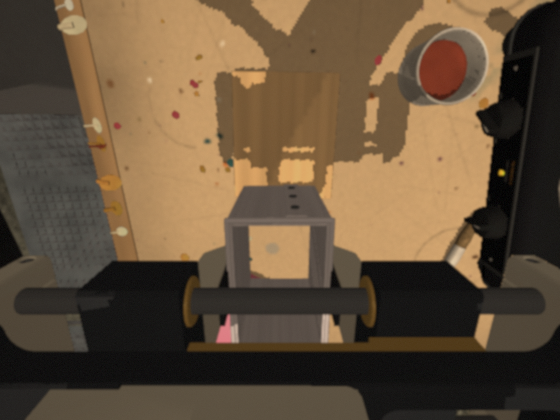

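```bash
python3 -c "
import cv2
t=cv2.imread('pics/w10.png')
cv2.imwrite('pics/w10c.png',cv2.resize(t[60:240,205:365],None,fx=3.3,fy=3.3,interpolation=cv2.INTER_CUBIC))"
```

```text
(no output)
```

View pics/w10c.png

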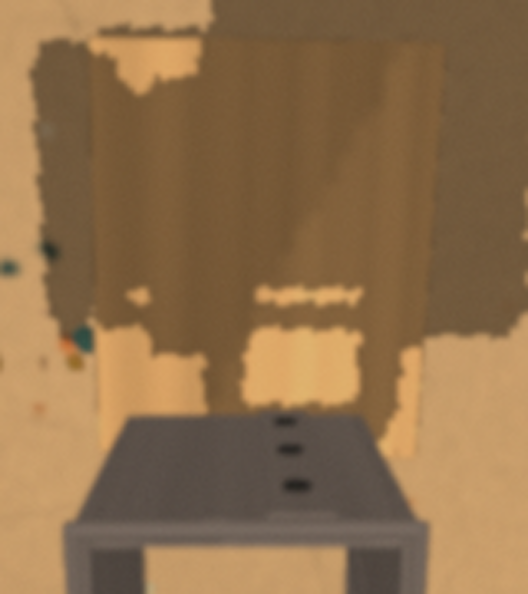

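Run:
```python
from h import *
o=get_obs()
C=lambda p:np.array(p)/3.3+[205,60]-.35
show('spare',ray('wrist',C([(88,38),(444,42),(414,457),(100,452)]),13,o))
# mould rim in hand
q=ray('wrist',C([(65,523),(428,523)]),o['tool_pos'][2]+29.5,o); print(q, np.degrees(np.arctan2(*(q[1]-q[0])[::-1])))
Rm=R.from_euler('xyz',o['tcp_rot']).as_matrix()
d=q-o['tool_pos'][:2]; print(np.c_[d@Rm[:2,1],d@Rm[:2,0]])
```

```text
spare [[423.4, -186.5], [520.2, -206.3], [495.6, -322.7], [399.2, -302.8]] mean [ 459.6 -254.6] len [ 98.8 119.   98.4 118.8] ang [ -11.5 -102.   168.3   78.2]
[[ 426.9781083  -274.50936945]
 [ 477.07467729 -283.94342574]] -10.664892301665684
[[-25.23648607  37.1143837 ]
 [ 25.73772395  37.2947774 ]]
```

```bash
python3 -c "
from h import *
plan(459.5,-254.1,120,78.2,6)"
```

```text
at [ 444.8 -315.7  148.8] [-179.42   -0.29   79.13] d [ 14.7  61.6 -28.8] t 14.22 F [ 0.1  0.1 -2.7] w 50.2
0 [0.526 0.026 0.242] [-0.024 -0.012  0.039]
1 [0.526 0.024 0.242] [-0.024 -0.012  0.039]
2 [0.527 0.023 0.242] [-0.024 -0.012  0.039]
3 [0.527 0.021 0.241] [-0.024 -0.012  0.039]
4 [0.527 0.019 0.241] [-0.024 -0.012  0.039]
5 [0.527 0.017 0.24 ] [-0.024 -0.012  0.039]
```

>>> step_arm --moves '[0.53,0.03,0.24,-0.03,-0.02,0.04,1,0.53,0.02,0.24,-0.03,-0.02,0.04,1,0.53,0.02,0.24,-0.03,-0.02,0.04,1,0.53,0.02,0.24,-0.02,-0.01,0.04,1,0.5,0.02,0.2,-0.02,-0.01,0.04,1,0.3,0.02,0.1,-0.02,-0.01,0.04,1,0,0,0,0,0,0,1,0,0,0,0,0,0,1]'

```text
time: 14.88
tool_pos: [460.9, -247.4, 120.0]
tcp_rot: [-3.141, -0.0, 1.369]
contact_force: [0.2, 0.1, -1.7]
grip_width: 49.6
```

```bash
python3 -c "
from h import *
plan(459.5,-254.1,75,78.2,5)"
```

```text
at [ 460.9 -247.4  120. ] [-1.7996e+02 -1.0000e-02  7.8460e+01] d [ -1.4  -6.7 -45. ] t 14.88 F [ 0.2  0.1 -1.7] w 49.6
0 [-0.069 -0.     0.45 ] [-0.002 -0.     0.013]
1 [-0.069 -0.     0.45 ] [-0.002 -0.     0.013]
2 [-0.068 -0.     0.45 ] [-0.002 -0.     0.013]
3 [-0.068 -0.     0.45 ] [-0.002 -0.     0.013]
4 [-0.068 -0.     0.45 ] [-0.002 -0.     0.013]
```

>>> step_arm --moves '[-0.07,0,0.45,0,0,0.01,1,-0.07,0,0.45,0,0,0.01,1,-0.07,0,0.45,0,0,0.01,1,-0.07,0,0.4,0,0,0.01,1,-0.04,0,0.2,0,0,0.01,1,0,0,0,0,0,0,1,0,0,0,0,0,0,1]'

```text
time: 15.47
tool_pos: [459.1, -256.5, 76.1]
tcp_rot: [-3.141, 0.0, 1.363]
contact_force: [1.3, -0.1, -2.3]
grip_width: 50.1
```

```bash
python3 -c "
from h import *
plan(459.5,-254.1,60,78.2,5)
A=snap('wrist','w11')
cv2.imwrite('pics/w11c.png',cv2.resize(A[100:260,170:390,::-1],None,fx=3.6,fy=3.6,interpolation=cv2.INTER_CUBIC))"
```

```text
at [ 459.1 -256.5   76.1] [-1.7996e+02  3.0000e-02  7.8110e+01] d [  0.4   2.4 -16.1] t 15.47 F [ 1.3 -0.1 -2.3] w 50.1
0 [ 0.024 -0.001  0.161] [-0.002  0.001 -0.005]
1 [ 0.024 -0.001  0.161] [-0.002  0.001 -0.005]
2 [ 0.024 -0.001  0.161] [-0.002  0.001 -0.005]
3 [ 0.024 -0.001  0.161] [-0.002  0.001 -0.005]
4 [ 0.024 -0.001  0.161] [-0.002  0.001 -0.005]
```

View pics/w11c.png

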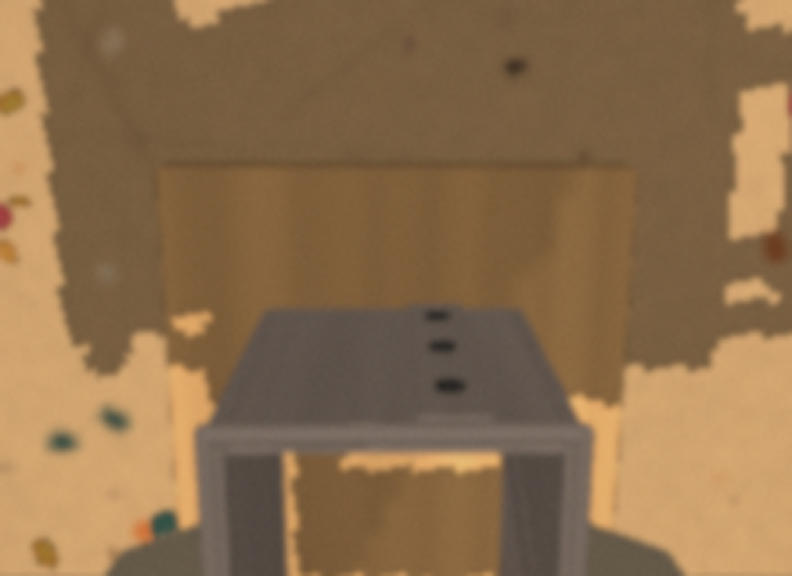

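Run:
```python
from h import *
o=get_obs(); Rm=R.from_euler('xyz',o['tcp_rot']).as_matrix()
C=lambda p:np.array(p)/3.6+[170,100]-.35
for n,p,z in [('b',[(160,165),(636,166),(612,520),(178,500)],13),('rim',[(197,428),(592,428)],o['tool_pos'][2]+29.5),('rimside',[(197,428),(203,570)],o['tool_pos'][2]+29.5)]:
    q=ray('wrist',C(p),z,o);d=q-o['tool_pos'][:2]; print(n,np.c_[d@Rm[:2,1],d@Rm[:2,0]].round(1).tolist())
print(o['tool_pos'])
```

```text
b [[-48.2, 62.0], [49.5, 61.8], [49.4, -17.3], [-49.0, -12.4]]
rim [[-25.4, 37.2], [25.3, 37.2]]
rimside [[-25.4, 37.2], [-25.8, 17.0]]
[ 459.10688401 -256.4475136    76.21205656]
```

>>> step_arm --moves '[0.06,0.01,0.25,0,0,0,1,0.06,0.01,0.25,0,0,0,1,0.01,0,0.15,0,0,0,1,0,0,0.1,0,0,0,1]'

```text
time: 15.85
tool_pos: [461.0, -254.4, 61.2]
tcp_rot: [3.14, 0.002, 1.363]
contact_force: [-0.3, -0.2, -2.6]
grip_width: 49.6
```

```bash
python3 -c "
from h import *
plan(459.6,-253.9,57,78.2,1)"
```

```text
at [ 461.  -254.4   61.2] [1.7988e+02 1.0000e-01 7.8100e+01] d [-1.4  0.5 -4.2] t 15.85 F [-0.3 -0.2 -2.6] w 49.6
0 [ 0.011 -0.072  0.209] [ 0.03   0.025 -0.025]
```

>>> step_arm --moves '[0.02,-0.06,0.1,0.03,0.02,-0.02,1,0,0,0.05,0,0,0,1,0,0,0,0,0,0,1]'

```text
time: 16.1
tool_pos: [459.7, -253.3, 57.4]
tcp_rot: [-3.141, -0.0, 1.365]
contact_force: [0.1, 0.6, -3.3]
grip_width: 49.8
```

```bash
python3 -c "
from h import *
plan(460.0,-253.9,56,78.2,1)"
```

```text
at [ 459.7 -253.3   57.4] [-179.95   -0.     78.22] d [ 0.3 -0.6 -1.4] t 16.1 F [ 0.1  0.6 -3.3] w 49.8
0 [-0.026  0.022  0.069] [-0.012 -0.001  0.006]
```

>>> step_arm --moves '[-0.02,0.02,0.05,-0.01,0,0,1,0,0,0.05,0,0,0,1,0,0,0.03,0,0,0,1]'

```text
time: 16.35
tool_pos: [460.2, -254.0, 55.4]
tcp_rot: [3.141, 0.0, 1.365]
contact_force: [-3.2, 0.7, 9.1]
grip_width: 49.9
```

```bash
python3 -c "
from h import *
plan(460.0,-253.9,55.5,78.2,1)
A=snap('wrist','w12')
cv2.imwrite('pics/w12c.png',cv2.resize(A[100:260,170:390,::-1],None,fx=3.6,fy=3.6,interpolation=cv2.INTER_CUBIC))"
```

```text
at [ 460.2 -254.    55.4] [1.7997e+02 2.0000e-02 7.8230e+01] d [-0.2  0.1  0.1] t 16.35 F [-3.2  0.7  9.1] w 49.9
0 [ 0.004 -0.01  -0.003] [0.008 0.005 0.007]
```

View pics/w12c.png

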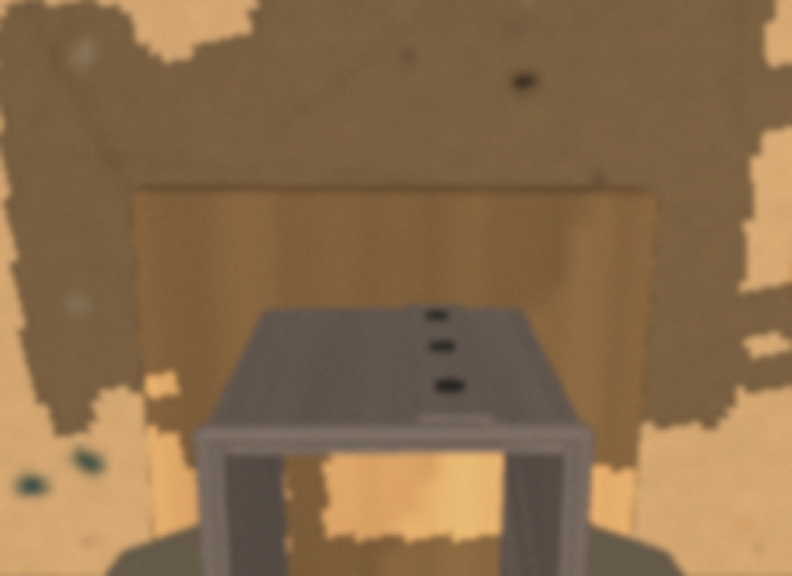

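Run:
```python
from h import *
o=get_obs(); Rm=R.from_euler('xyz',o['tcp_rot']).as_matrix()
C=lambda p:np.array(p)/3.6+[170,100]-.35
for n,p,z in [('b',[(134,189),(656,190),(634,500),(152,500)],13),('base',[(262,310),(525,310)],13),('rim',[(195,430),(592,430)],85)]:
    q=ray('wrist',C(p),z,o);d=q-o['tool_pos'][:2]; print(n,np.c_[d@Rm[:2,1],d@Rm[:2,0]].round(1).tolist())
```

```text
b [[-48.8, 59.5], [49.0, 59.3], [49.1, -3.5], [-49.7, -3.5]]
base [[-25.7, 36.3], [25.3, 36.3]]
rim [[-25.7, 37.0], [25.3, 37.0]]
```

The mould is centred on the spare board within 1 mm and in contact. Releasing.

>>> step_arm --moves '[0,0,-0.02,0,0,0,1,0,0,0,0,0,0,0.8,0,0,0,0,0,0,-1,0,0,0,0,0,0,-1,0,0,0,0,0,0,-1,0,0,0,0,0,0,-1,0,0,0,0,0,0,-1,0,0,0,0,0,0,-1]'

```text
time: 17.07
tool_pos: [461.5, -255.0, 57.0]
tcp_rot: [3.137, 0.002, 1.365]
contact_force: [0.2, 0.3, 0.2]
grip_width: 85.4
```

```bash
python3 -c "
from h import *
plan(460.0,-253.9,100,78.2,1)
snap('wrist','w13')"
```

```text
at [ 461.5 -255.    57. ] [1.7975e+02 1.2000e-01 7.8210e+01] d [-1.5  1.1 43. ] t 17.07 F [0.2 0.3 0.2] w 85.4
0 [ 0.032 -0.074 -2.149] [0.064 0.029 0.004]
```

View pics/w13.png

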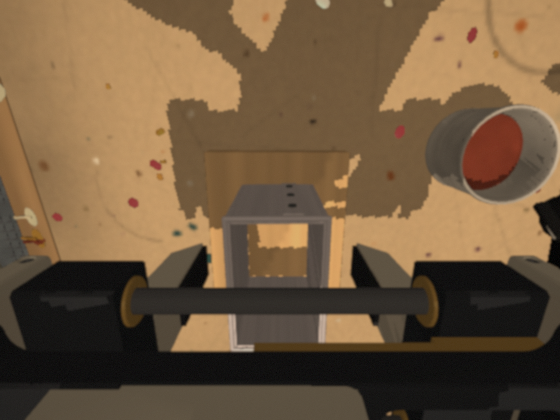

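Fingers are clear on both sides. Rising straight up.

>>> step_arm --moves '[0.02,-0.05,-0.15,0.03,0.02,0,-1,0,0,-0.3,0,0,0,-1,0,0,-0.5,0,0,0,-1,0,0,-0.8,0,0,0,-1,0,0,-0.9,0,0,0,-1,0,0,-0.9,0,0,0,-1,0,0,-0.9,0,0,0,-1,0,0,-0.9,0,0,0,-1]'

```text
time: 17.78
tool_pos: [458.4, -252.8, 169.6]
tcp_rot: [-3.138, -0.002, 1.365]
contact_force: [0.7, 0.6, -1.0]
grip_width: 92.1
```

>>> step_arm --moves '[0,0,-0.9,0,0,0,-1,0,0,-0.5,0,0,0,-1,0,0,0,0,0,0,-1,0,0,0,0,0,0,-1]'

```text
time: 18.12
tool_pos: [460.0, -254.0, 207.4]
tcp_rot: [3.134, 0.003, 1.365]
contact_force: [0.7, 0.5, -1.1]
grip_width: 91.8
```

Run:
```python
from h import *
plan(460.0,-253.9,200,78.2,1)
A=snap('wrist','w14')
B=snap('top','t14')
cv2.imwrite('pics/t14c.png',cv2.resize(B[130:280,230:440,::-1],None,fx=3.8,fy=3.8,interpolation=cv2.INTER_CUBIC))
```

```text
at [ 460.  -254.   207.4] [1.7959e+02 1.7000e-01 7.8220e+01] d [-0.   0.1 -7.4] t 18.12 F [ 0.7  0.5 -1.1] w 91.8
0 [ 0.005 -0.006  0.372] [0.103 0.041 0.006]
```

View pics/w14.png

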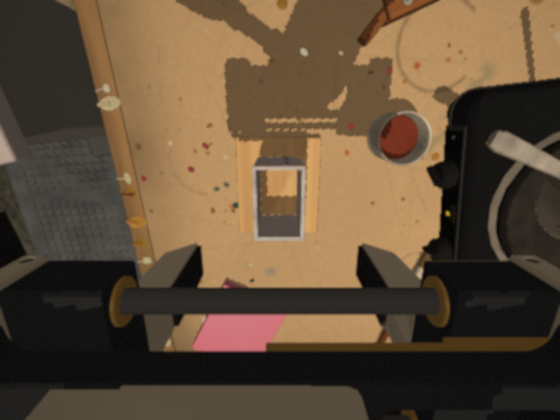

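View pics/t14c.png

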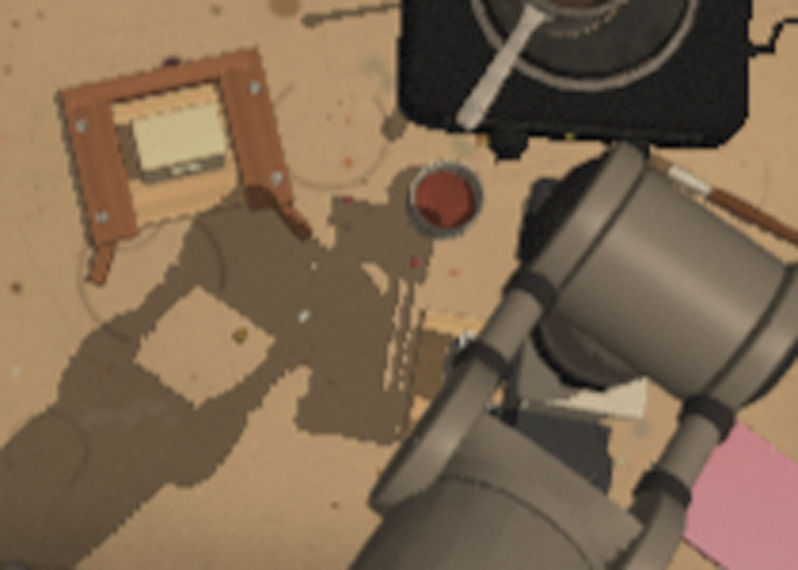

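Run:
```python
from h import *
t=cv2.imread('pics/w14.png')
cv2.imwrite('pics/w14c.png',cv2.resize(t[125:250,225:335],None,fx=4.6,fy=4.6,interpolation=cv2.INTER_CUBIC))
plan(620,-20,200,101.6,20)
```

```text
at [ 459.8 -253.8  206.5] [1.7966e+02 1.3000e-01 7.8220e+01] d [160.2 233.8  -6.5] t 18.22 F [0.1 0.6 0.7] w 91.9
0 [0.654 0.273 0.017] [ 0.004  0.002 -0.292]
1 [0.648 0.286 0.017] [ 0.004  0.002 -0.292]
2 [0.642 0.299 0.017] [ 0.004  0.002 -0.292]
3 [0.636 0.312 0.017] [ 0.004  0.002 -0.292]
4 [0.63  0.325 0.017] [ 0.004  0.002 -0.292]
5 [0.623 0.338 0.017] [ 0.004  0.002 -0.292]
6 [0.616 0.35  0.017] [ 0.004  0.002 -0.292]
7 [0.609 0.363 0.017] [ 0.004  0.002 -0.292]
8 [0.601 0.375 0.017] [ 0.004  0.002 -0.292]
9 [0.593 0.387 0.017] [ 0.004  0.002 -0.292]
10 [0.585 0.399 0.017] [ 0.004  0.002 -0.292]
11 [0.577 0.411 0.017] [ 0.004  0.002 -0.292]
12 [0.568 0.423 0.017] [ 0.004  0.002 -0.292]
13 [0.56  0.434 0.017] [ 0.004  0.002 -0.292]
14 [0.551 0.446 0.017] [ 0.004  0.002 -0.292]
15 [0.542 0.457 0.017] [ 0.004  0.002 -0.292]
16 [0.532 0.468 0.017] [ 0.004  0.002 -0.292]
17 [0.522 0.479 0.016] [ 0.004  0.002 -0.292]
18 [0.513 0.489 0.016] [ 0.004  0.002 -0.292]
19 [0.502 0.5   0.016] [ 0.004  0.002 -0.292]
```

View pics/w14c.png

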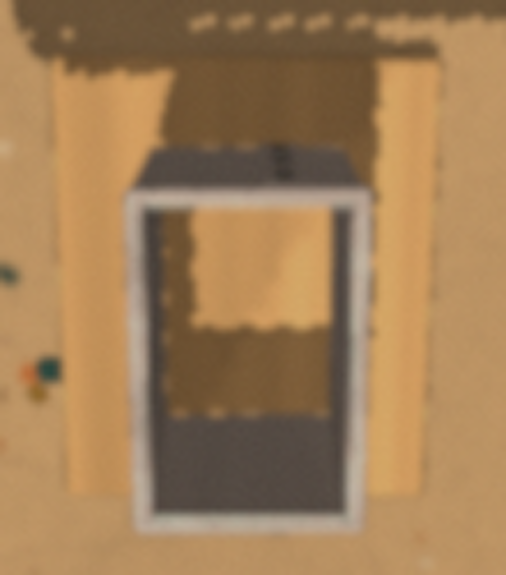

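Run:
```python
from h import *
o=get_obs()
C=lambda p:np.array(p)/4.6+[225,125]-.4
show('board',ray('wrist',C([(53,57),(440,57),(421,495),(68,493)]),13,o))
show('rim',ray('wrist',C([(125,187),(374,187),(362,532),(137,532)]),85,o))
```

```text
board [[424.1, -185.6], [519.8, -205.6], [495.2, -322.2], [398.9, -301.3]] mean [ 459.5 -253.7] len [ 97.9 119.2  98.6 118.4] ang [ -11.8 -101.9  167.7   77.7]
rim [[442.7, -211.4], [493.1, -222.0], [476.8, -297.7], [427.4, -287.3]] mean [ 460.  -254.6] len [51.5 77.5 50.4 77.4] ang [ -11.8 -102.2  168.1   78.6]
```

>>> step_arm --moves '[0.4,0.15,0.01,0.03,0.02,-0.2,-1,0.65,0.29,0.01,0.02,0.01,-0.29,-1,0.64,0.3,0.01,0,0,-0.29,-1,0.64,0.31,0.01,0,0,-0.29,-1,0.63,0.33,0.01,0,0,-0.29,-1,0.62,0.34,0.01,0,0,-0.29,-1,0.62,0.35,0.01,0,0,-0.29,-1,0.61,0.36,0.01,0,0,-0.29,-1]'

```text
time: 18.88
tool_pos: [520.3, -158.0, 196.9]
tcp_rot: [-3.129, -0.008, 1.528]
contact_force: [0.3, 0.2, 0.0]
grip_width: 92.0
```

>>> step_arm --moves '[0.6,0.38,0.01,0,0,-0.29,-1,0.59,0.39,0.01,0,0,-0.29,-1,0.58,0.4,0.01,0,0,-0.29,-1,0.58,0.41,0.01,0,0,-0.29,-1,0.57,0.42,0.01,0,0,-0.29,-1,0.56,0.43,0.01,0,0,-0.29,-1,0.55,0.45,0.01,0,0,-0.29,-1,0.54,0.46,0.01,0,0,-0.29,-1]'

```text
time: 19.55
tool_pos: [584.1, -52.3, 185.3]
tcp_rot: [-3.113, -0.02, 1.705]
contact_force: [-0.0, -0.6, -0.6]
grip_width: 91.7
```

>>> step_arm --moves '[0.53,0.47,0.01,0,0,-0.29,-1,0.5,0.47,0.01,0,0,-0.29,-1,0.3,0.3,0.01,0,0,-0.29,-1,0,0,0,0,0,0,-1,0,0,0,0,0,0,-1]'

```text
time: 19.97
tool_pos: [606.6, -15.2, 181.3]
tcp_rot: [-3.11, -0.024, 1.778]
contact_force: [0.5, -0.3, 0.1]
grip_width: 91.9
```

Run:
```python
from h import *
plan(620,-20,200,101.6,1)
A=snap('wrist','w15'); snap('top','t15'); snap('scene','s15')
```

```text
at [606.6 -15.2 181.3] [-178.21   -1.4   101.86] d [13.4 -4.8 18.7] t 19.97 F [ 0.5 -0.3  0.1] w 91.9
0 [-0.349  0.579 -0.964] [-0.448 -0.348  0.071]
```

View pics/w15.png

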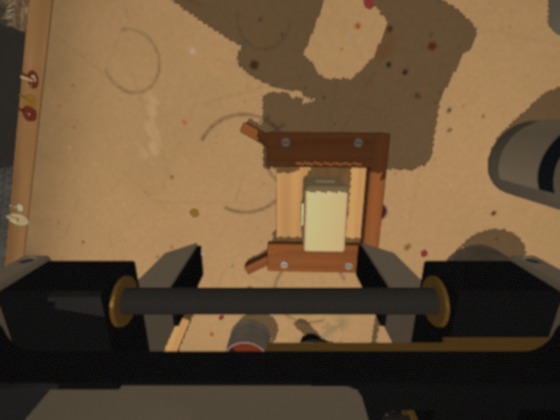

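View pics/t15.png

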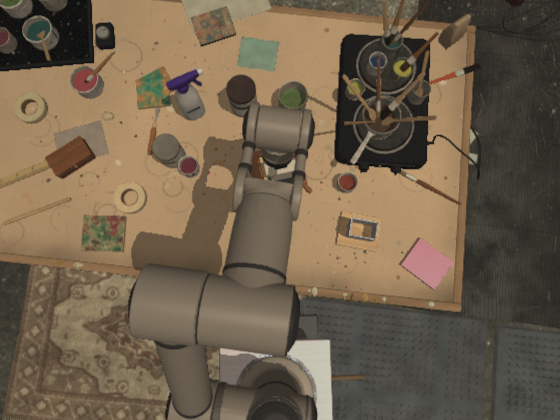

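View pics/s15.png

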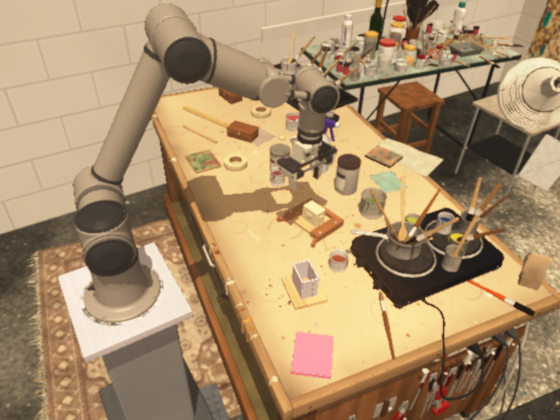

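Mould placement checks out: centre within about 1 mm and yaw within 0.3°. Next is the board at the back stop.

Run:
```python
import cv2
t=cv2.imread('pics/w15.png')
cv2.imwrite('pics/w15c.png',cv2.resize(t[120:280,235:405],None,fx=3.7,fy=3.7,interpolation=cv2.INTER_CUBIC))
```

```text
(no output)
```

View pics/w15c.png

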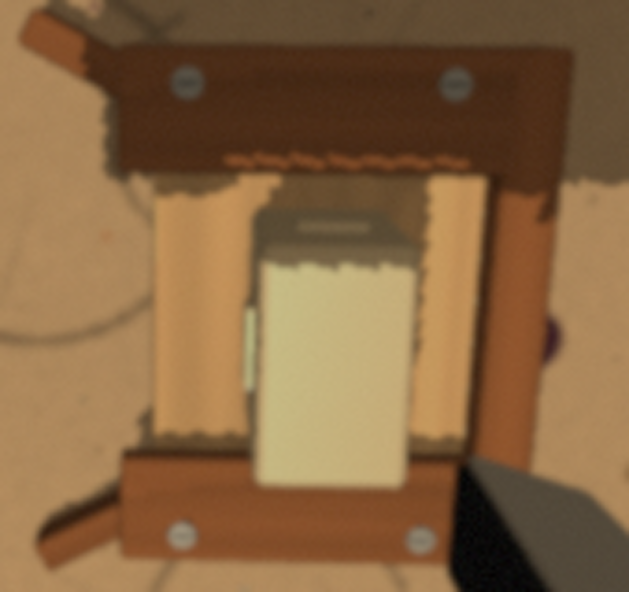

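Run:
```python
from h import *
o=get_obs()
C=lambda p:np.array(p)/3.7+[235,120]-.4
a=np.radians(11.7); X=np.array([np.cos(a),np.sin(a)]); Y=np.array([-X[1],X[0]])
f=lambda p,z:np.c_[(ray('wrist',C(p),z,o)-[649.4,-14.8])@X,(ray('wrist',C(p),z,o)-[649.4,-14.8])@Y].round(1).tolist()
print('board L/R',f([(153,200),(153,430),(488,200),(468,430)],13)); print('stop in/out',f([(497,195),(474,455),(572,55),(533,465)],27)); print('lip front',f([(122,60),(118,172),(123,455),(123,555)],27),'inner',f([(200,174),(430,174),(200,453),(440,455)],27))
```

```text
board L/R [[-51.0, 32.8], [-51.1, -41.9], [49.9, 33.4], [49.7, -40.5]]
stop in/out [[48.7, 37.1], [48.5, -43.3], [66.0, 76.3], [66.8, -46.4]]
lip front [[-59.1, 74.5], [-60.5, 43.1], [-59.9, -44.9], [-60.2, -79.3]] inner [[-36.8, 42.6], [29.1, 43.1], [-35.9, -43.9], [38.1, -43.5]]
```

```bash
python3 -c "
from h import *
print(get_obs()['contact_force'],get_obs()['dq'].round(3)); print(close_job())"
```

```text
[ 0.11307218 -0.06206023 -0.00876383] [-0.008 -0.005  0.    -0.002  0.    -0.   ]
the job is handed in; nothing more can be done
None
```

The job is done and handed in at about 20 s. The block's board is home in the jig, and the mould stands upright on the wooden spare board.

I gripped the mould across its 50 mm width and slid the block's board flat along the bench into the jig. I pushed until it met the back stop with about 21 N. Then I pulled the mould straight up, carried it over, set it down and backed off clear.

Last checks:
- **Block's board:** it lies under both lips, its near edge at the back stop within about 1 mm. Its far edge measured about 1 mm short of nominal, which is within the camera's accuracy. During the pull it probably rose into the 4 mm gap under the lips. That rise was not measured, and the later pictures show it down again.
- **Mould:** its centre is within about 1 mm of the spare board's centre, and it is square to within about 0.5°.
- **Bystanders:** in the last top picture the tins, jar and tape roll sit where they stood at the start, judged by eye. The pink look-alike board was left alone.
- **Gripper:** it was open and touching nothing, with contact force near zero at hand-in.

No check failed.

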